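# Load the spring-contact battery dock

## Robot

A 7-joint arm with a two-finger parallel gripper is mounted at the origin on the work surface. World frame = base frame: x ahead of the robot, y to its left, z up, the work surface at z = 0. Lengths are in m, angles in rad, forces in N, time in s.
With the tool pointing down it reaches from about 0.425 to 1.025 m from the base axis. Payload 9.4 kg.
Tool frame: the origin (TCP) lies on the centre line of the jaws, within the pads' length; the fingertips stand 17 mm ahead of it and the grasp point (between the pads) lies 2 mm behind it; x points along the fingers, y is the direction in which the jaws open and shut, and the axes are right-handed (so a half turn about x gives the same grasp; the last joint's range is limited). The gripper opens to 93 mm and grips with 3 to 60 N. Pads are 15 mm wide; open, the fingers measure 128 mm over their backs; the gripper's body (75 mm by 188 mm) begins 65 mm behind the grasp point.
Start: joints at [1.084, 0.599, -0.003, 1.599, 0.002, 0.943, -0.08], TCP at [0.289, -0.665, 0.236] pointing down, gripper open.
Joint ranges: [-2.57, 2.57], [-0.35, 1.97], [-1.29, 1.29], [0.11, 2.56], [-1.05, 4.19], [0.11, 1.86], [-2.63, 2.63]. Speed limits (rad/s): [2.22, 2.22, 3.01, 3.01, 3.14, 3.14, 3.14].

## Interface

Orientations are given as a unit quaternion [x, y, z, w].
In Python, from rig import * gives the robot as it stands.
- The arm moves only by the tool jog_arm, never from a script. Its argument "plan" is a list of rows, each a list of 5 numbers: the shift along the tool's x, y, z in cm, then the turn about the tool's x in rad, then the finger opening in cm, from 0 to 9.3. A call has 1 to 20 rows; each row is the pose to reach, as a shift and turn from the pose measured when the call began, along the tool's axes at that moment; what a row does not reach only later rows make up. A row lasts 1/12 s, in which the tool goes at most 41.7 mm and 7.16 degrees, less where a joint would pass 70% of its speed; a pose out of reach is approached as far as the arm can. A call with a gripper value outside its range is refused whole. The fingers move at their own pace and stop on an object; the grip force is fixed at half the most. Time passes only in rows, so rows that repeat a pose let the fingers close. It gives the time, the measured TCP pose, the force and the opening at its end, in the units of the state.
- sense(): the state, without advancing time (a new reading comes with each control period).
- camera(name): name is "scene" or "top" or "wrist"; returns a dict with "pixels" (420x560x3 uint8, red, green, blue), "fx", "fy", "cx", "cy" (pixels), "R" (3x3) and "t" (3): a world point X has camera coordinates R X + t; the wrist camera has in their place "tool_from_camera" (4x4, takes a point from camera to tool coordinates, whose origin is the TCP and whose axes are the tool frame's). Camera axes: x right, y down, z forward; pixel columns grow to the right and rows downward; lengths in m; the calibration is good to about 2 mm. A picture is of the moment at which its call begins: read the wrist's pose just before it. There is no depth.
- job_done(): hands the job in, once; it reports no verdict.
The state is a dict: "t": time; "joints": joint angles; "qd": joint speeds; "joint_efforts": joint torques, N m; "position": TCP position; "eef_rot": TCP orientation; "wrist_force": force on the tool from outside, world axes, zero at the start; "ft_torque": the same for the moment, N m; "finger_gap": finger opening in m.
Only numpy, scipy, OpenCV 4.12 (cv2) and the standard library are available. Lean on these libraries where they do the work, as an engineer would, in place of code of your own. Each camera call takes 0.05 s, during which the arm holds its last target. There are 200 camera calls.

## Task

Use the pry tool to lever up the yellow lip of the charging dock's cover until the cover pops out of its catches (do not lift the cover with the gripper while the catches still hold it), put the tool back on the grey mat and lay the cover flat on that mat too. Then stand the spent orange pack from the dock on the red mat, and load every blue battery pack into a bay of its own by pressing the sprung red contact back with the pack's end and lowering the pack flat onto the bay floor behind the orange stop. Once all are loaded, press the green start button fully down and let it go. Do not disturb the bottle, the spool or the cup.

Things in the scene. Friction and masses are not known exactly. Their poses are not given: they have to be found in the camera images.
- dock: Charging dock fixed to the bench, 114 (x) x 178 mm (y). Origin: centre of its underside; x runs from front (lip side) to rear, z up. Bay floor 10 mm above the bench. Front wall x -55 to -49 mm, rear wall x 51 to 57 mm, both 46 mm high, a rear fence 7 mm higher, sides open. Three bays 56 mm apart along y (-56, 0, 56). Two spring catches at the front edge, button pod on the -y side.
- catchR (a joint): Travel of the steel spring catch at the dock's front edge at y = -62 mm: 0 at rest, up to 0.006 m outwards (-x). Round nose of 6 mm radius, 14 mm wide, axis along y at x = -58 mm, top 63 mm above the bench; it overlaps the cover's front edge by 3 mm.
- catchL (a joint): Travel of the steel spring catch at the dock's front edge at y = 62 mm: 0 at rest, up to 0.006 m outwards (-x). Round nose of 6 mm radius, 14 mm wide, axis along y at x = -58 mm, top 63 mm above the bench; it overlaps the cover's front edge by 3 mm.
- bay0 (a point): Centre of the floor of the bay at y = -56 mm of the dock: where the underside centre of a loaded pack belongs, long axis along the dock's x. Fixed orange stop 12 mm high above the floor, 40 mm wide, at x -33 to -27 mm; two guide ribs 8 mm high, 34 mm apart, beside the pack.
- bay1 (a point): The same for the middle bay.
- bay2 (a point): The same for the bay at y = 56 mm of the dock.
- carriage0 (a joint): Travel towards +x of the red sprung contact of bay 0: 0 at rest, 0.020 m fully back, 0.010 with a pack loaded. It is 30 mm wide and rises to 27 mm above the bay floor; its face rests at x = 17 mm of the dock, 44 mm from the stop's face. 2.5 N at first, plus 250 N/m. A 54 mm pack is clamped between stop and contact.
- carriage1 (a joint): The same for bay 1.
- carriage2 (a joint): The same for bay 2.
- cover: White cover plate 108 (x) x 172 (y) x 5 mm, 90 g. At the start it lies on the dock's walls, underside 46 mm above the bench, axes as the dock's, held down at its front edge by the two catches. Origin: centre of its underside. On its centre stands a black grip rib 64 mm long (x), 12 mm wide (y), its top 23 mm above the underside.
- cover_lip (a point): Mid underside of the yellow lip (64 mm wide in y, 5 mm thick), which sticks out 17 mm beyond the cover's front edge (cover x -71 to -54), free underneath. Lifting it takes about 5 to 8 N; after some 15 mm the catches snap in below the cover and hold its front edge about 13 mm up, the rear edge still on the dock; it then lifts off freely.
- pry: Pry tool lying on the grey mat, 80 g: green handle 90 x 18 x 20 mm (x, y, z), then a flat steel blade 45 mm long, 18 mm wide, 4 mm thick along +x at mid-height of the handle. Origin at the centre of the handle's underside, z up.
- pry_tip (a point): End of the blade, on its mid-line: 90 mm ahead (+x) of the tool's origin and 10 mm above its underside.
- mat: Grey mat fixed to the bench, 260 (x) x 300 (y) x 3 mm thick; origin at the centre of its underside. The tool lies along x near its edge at -y; the rest is free for the cover.
- pack0: One of up to three identical blue battery packs (may be absent: None), a block 54 x 28 x 30 mm (x, y, z), 70 g, standing on the bench; origin at the centre of its underside, z up. Symmetric: it may go in either way round.
- pack1: One of up to three identical blue battery packs (may be absent: None), a block 54 x 28 x 30 mm (x, y, z), 70 g, standing on the bench; origin at the centre of its underside, z up. Symmetric: it may go in either way round.
- pack2: One of up to three identical blue battery packs (may be absent: None), a block 54 x 28 x 30 mm (x, y, z), 70 g, standing on the bench; origin at the centre of its underside, z up. Symmetric: it may go in either way round.
- spent: Spent orange battery pack, same block of 54 x 28 x 30 mm, 70 g, clamped in the dock's middle bay (bay1) under the cover at the start; origin at the centre of its underside, z up. It can be drawn straight up against the contact's push.
- red_mat: Red mat fixed to the bench, 90 x 90 x 3 mm, origin at the centre of its underside: the place for the spent pack (either way round, centre within 45 mm of the mat's).
- start (a joint): Green start button: 0 up, 0.006 m fully down (5 N), springs back.
- start_top (a point): Centre of the top of the green button (26 mm wide), pressed straight down; in the dock's frame at x = -10, y = -109, about 48 mm above the bench.
- cleaner: A bystander: blue bottle 52 mm wide, 120 mm high; origin at the centre of its underside.
- spool: A bystander: steel spool 60 mm wide, 32 mm high; origin at the centre of its underside.
- screw_cup: A bystander: white cup 64 mm wide, 40 mm high; origin at the centre of its underside.
Mind the look-alikes: they are no part of the job. What is shaped like the pack0 but pink is not meant.

How it is judged:
By the outcome, as a careful person would: the job done as asked, in the order asked, and still so for the second after the job is handed in, with the robot touching nothing.
Of pack0, pack1, pack2 only 2 to 3 are there at a start; the rules pass over those that are not, and their reading is None.
At some moment in a run one of pack0, pack1, pack2 may be knocked a few centimetres aside while the robot is not near it.
Once in a run the grip may slacken for a moment while it holds something.
It also fails if it takes over 210 s, if anything falls off the work surface, if the arm or the gripper's body presses on something with over 40 N, if the wrist force passes 120 N, or if a joint passes its speed limit or range.

## Working session

There is one attempt and no reset: what is moved stays moved. The work goes in short steps, Python scripts to look and compute and a tool call to move; the robot and the scene stay as the last step left them, time stands still between calls to the robot, and variables do not carry over. Pictures are saved under pics/ and viewed, about 12 in all and at most 16, crops included, and the job is handed in when it is done.

Besides the shell and the picture viewer there is one more tool, called after ">>>" as a command line: name --pt "numbers of a row" for each row, then --argument value for the rest. jog_arm: Moves the arm, as the interface text tells. Its arguments: {"type":"object","properties":{"plan":{"type":"array"}},"required":["plan"]}

```bash
ls; mkdir -p pics; python3 - <<'E'
from rig import *
import cv2,numpy as np
s=sense(); print({k:np.round(v,3).tolist() for k,v in s.items()})
for n in("top","scene"):
    c=camera(n); cv2.imwrite(f"pics/{n}0.png",c["pixels"][:,:,::-1]); print(n,c["fx"],c["fy"],c["cx"],c["cy"],np.round(c["R"],4).tolist(),np.round(c["t"],4).tolist())
E
```

```text
pics
{'t': 0.0, 'joints': [1.084, 0.6, -0.003, 1.6, 0.002, 0.943, -0.08], 'qd': [-0.0, 0.001, -0.001, 0.0, -0.001, -0.001, -0.001], 'joint_efforts': [-0.002, -76.505, 1.497, -25.234, -0.052, 0.017, 0.0], 'position': [0.289, -0.665, 0.235], 'eef_rot': [-0.692, -0.144, 0.692, -0.143], 'wrist_force': [0.535, -1.111, -0.313], 'ft_torque': [0.013, 0.007, 0.038], 'finger_gap': 0.093}
top 393.88603094277 393.88603094277 273.3115626466028 212.68642067133547 [[-0.0226, -0.9997, 0.0086], [-0.9805, 0.0205, -0.1954], [0.1951, -0.0129, -0.9807]] [-0.0234, 0.5649, 0.9068]
scene 445.3600955003462 445.3600955003462 282.0004739374267 203.26451025158883 [[-0.6603, 0.7509, 0.0072], [0.6282, 0.5576, -0.5427], [-0.4116, -0.3538, -0.8399]] [0.392, -0.3303, 1.1859]
```

View pics/top0.png

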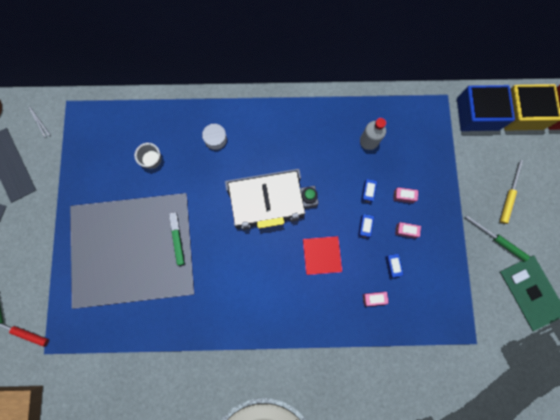

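View pics/scene0.png

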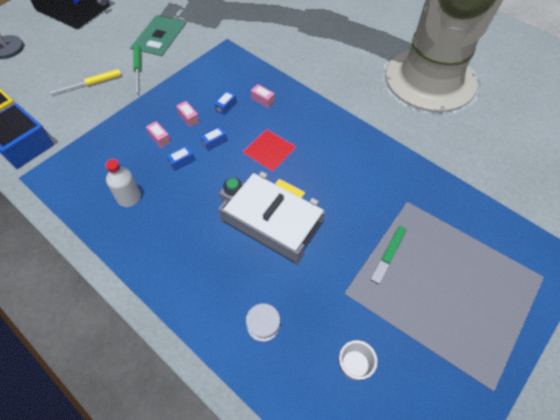

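The top view shows the dock's white cover at (266,198) with its lip at (270,223), the tool handle at (178,245), and the red mat at (322,255).

Candidates for a battery pack in the top view:
- **Blue:** (370,190), (367,226), (395,266). The task asks for blue, so these are the ones I want.
- **Pink look-alikes:** (407,195), (409,230), (376,299). Not wanted.

The other green tool, at (510,245), is off the bench area.

```bash
cat > h.py <<'E'
from rig import *
import cv2,numpy as np
from scipy.spatial.transform import Rotation as Ro
def ray(c,uv,z):
    """pixels (N,2) -> world points on plane z (fixed cameras or wrist)."""
    uv=np.atleast_2d(uv).astype(float); d=np.c_[(uv[:,0]-c["cx"])/c["fx"],(uv[:,1]-c["cy"])/c["fy"],np.ones(len(uv))]
    if "R" in c: R=np.array(c["R"]).T; o=-R@np.array(c["t"])
    else:
        T=np.array(c["tool_from_camera"]); Q=Ro.from_quat(c["s"]["eef_rot"]).as_matrix()
        R=Q@T[:3,:3]; o=Q@T[:3,3]+np.array(c["s"]["position"])
    w=d@R.T; return o+w*((z-o[2])/w[:,2])[:,None]
def cam(n,save=None):
    s=sense(); c=dict(camera(n)); c["s"]=s
    if save: cv2.imwrite(f"pics/{save}.png",np.ascontiguousarray(c["pixels"][:,:,::-1]))
    return c
def hsv(c): return cv2.cvtColor(c["pixels"],cv2.COLOR_RGB2HSV)
def blobs(m,amin=20):
    """contours of a mask, largest first"""
    cs,_=cv2.findContours(m.astype(np.uint8),cv2.RETR_EXTERNAL,cv2.CHAIN_APPROX_NONE)
    return sorted([k for k in cs if cv2.contourArea(k)>=amin],key=cv2.contourArea,reverse=True)
def rect(c,k,z):
    """min-area rectangle in world plane z: centre, (long,short) mm, yaw of long side deg"""
    p=ray(c,k.reshape(-1,2),z)[:,:2]*1000
    b=cv2.boxPoints(cv2.minAreaRect(p.astype(np.float32))); e=[b[1]-b[0],b[2]-b[1]]; e.sort(key=np.linalg.norm)
    return b.mean(0)/1000,np.linalg.norm(e[1]),np.linalg.norm(e[0]),np.degrees(np.arctan2(e[1][1],e[1][0]))%180
def go(p,yaw=None):
    """rows' numbers for TCP target p (m), yaw deg of jaw axis (mod 180)"""
    s=sense(); Q=Ro.from_quat(s["eef_rot"]).as_matrix(); d=Q.T@(np.array(p)-s["position"])*100
    y=np.degrees(np.arctan2(Q[1,1],Q[0,1])); t=0
    if yaw is not None: t=-np.radians((yaw-y+90)%180-90)
    print("at",np.round(s["position"],4),"jaw",round(y,1),"F",np.round(s["wrist_force"],1),"gap",round(s["finger_gap"],4),"t",round(s["t"],1),"j7",round(s["joints"][6],2),"down",np.round(Q[:,0],3))
    print("GO cm",np.round(d,2),"turn",round(t,3)); return d,t
E
python3 - <<'E'
from h import *
c=cam("top"); H=hsv(c); h,s,v=[H[:,:,i].astype(int) for i in range(3)]
yy,xx=np.mgrid[:420,:560]; on=(xx>55)&(xx<470)&(yy>95)&(yy<350)
def show(name,m,z,amin=20,n=6):
    for k in blobs(m&on,amin)[:n]:
        r=rect(c,k,z); print(name,k.reshape(-1,2).mean(0).round(),r[0].round(4),np.round(r[1:],1))
print("cols",[H[y,x].tolist() for x,y in((369,195),(367,230),(250,300),(100,250),(240,185),(397,190),(174,222),(178,250),(322,255),(271,223))])
show("white",(s<60)&(v>170),.051)
show("blue",(h>105)&(h<125)&(v>150)&(s>150),.03)
show("pink",(h>160)&(h<176)&(s>60),.03)
show("green",(h>50)&(h<75)&(s>100),.02)
show("yellow",(h>20)&(h<35)&(s>120),.051)
show("red",((h<8)|(h>174))&(s>180),.003)
show("gray",(s<70)&(v>70)&(v<150),.003,500)
E
```

```text
cols [[105, 25, 227], [85, 7, 229], [110, 191, 159], [110, 40, 141], [15, 2, 232], [164, 105, 197], [110, 30, 215], [71, 144, 156], [179, 181, 215], [30, 131, 234]]
white [265. 198.] [ 0.602 -0.018] [174.1 111.8  98.7]
white [213. 134.] [0.7734 0.1125] [54.6 53.7  0.1]
white [146. 154.] [0.7224 0.2804] [60.8 60.  77.2]
white [376. 299.] [ 0.3537 -0.2741] [35.6 20.1 96.5]
white [409. 229.] [ 0.5178 -0.3667] [35.  21.  79.1]
white [173. 221.] [0.5507 0.2095] [41.1 17.9 10.9]
blue [270. 212.] [ 0.5818 -0.0012] [602.  492.8  30.8]
blue [397. 264.] [ 0.433  -0.3333] [57.5 29.8  7.4]
blue [370. 189.] [ 0.625  -0.2841] [ 56.8  30.1 167.5]
pink [375. 298.] [ 0.3533 -0.2764] [53.6 25.9 88.7]
pink [408. 231.] [ 0.5182 -0.3708] [55.5 27.  80.5]
pink [406. 196.] [ 0.6084 -0.3728] [54.3 27.9 81. ]
green [177. 247.] [0.4893 0.2046] [86.9 16.9 10.7]
green [310. 194.] [ 0.6196 -0.13  ] [ 23.9  23.1 177.8]
yellow [270. 223.] [ 0.5405 -0.0276] [64.8 12.8 98.8]
red [329. 257.] [ 0.4636 -0.1667] [81.7 63.4  3.4]
red [380. 123.] [ 0.8165 -0.331 ] [ 25.   19.3 134. ]
gray [120. 251.] [0.486  0.3628] [257.3 224.2   5.3]
```

```bash
python3 -c "
from h import *
go([.5325,.2128,.20],100.7)"
```

```text
at [ 0.2887 -0.6647  0.235 ] jaw -66.5 F [-0.1 -0.3  0.2] gap 0.0932 t 0.1 j7 -0.08 down [-0.001  0.001 -1.   ]
GO cm [  3.57 -70.76 -57.33] turn 0.223
```

>>> jog_arm --pt "3.5 -35 -28.5 0.1 9.3" --pt "3.5 -35 -28.5 0.1 9.3" --pt "3.5 -35 -28.5 0.1 9.3" --pt "3.5 -35 -28.5 0.1 9.3" --pt "3.5 -35 -28.5 0.1 9.3" --pt "3.5 -35 -28.5 0.1 9.3" --pt "3.5 -35 -28.5 0.1 9.3" --pt "3.5 -35 -28.5 0.1 9.3" --pt "3.5 -35 -28.5 0.1 9.3" --pt "3.5 -35 -28.5 0.1 9.3" --pt "3.5 -70.8 -57.3 0.22 9.3" --pt "3.5 -70.8 -57.3 0.22 9.3" --pt "3.5 -70.8 -57.3 0.22 9.3" --pt "3.5 -70.8 -57.3 0.22 9.3" --pt "3.5 -70.8 -57.3 0.22 9.3" --pt "3.5 -70.8 -57.3 0.22 9.3" --pt "3.5 -70.8 -57.3 0.22 9.3" --pt "3.5 -70.8 -57.3 0.22 9.3" --pt "3.5 -70.8 -57.3 0.22 9.3" --pt "3.5 -70.8 -57.3 0.22 9.3"

```text
t: 1.82
position: [0.5111, 0.1383, 0.2011]
eef_rot: [-0.704, -0.067, 0.704, -0.067]
wrist_force: [1.3, -0.8, -0.3]
finger_gap: 0.0933
```

```bash
python3 -c "
from h import *
go([.5325,.2128,.20],100.7)
c=cam('wrist','w1');print(c['fx'],np.round(c['tool_from_camera'],3).tolist())"
```

```text
at [0.5111 0.1383 0.2011] jaw -79.1 F [ 1.3 -0.8 -0.3] gap 0.0933 t 1.8 j7 -1.75 down [-0.001  0.001 -1.   ]
GO cm [ 0.12 -6.91 -3.51] turn 0.003
315.9526796368588 [[0.0, -0.279, 0.96, -0.15], [1.0, 0.001, -0.0, -0.001], [-0.001, 0.96, 0.279, -0.078], [0.0, 0.0, 0.0, 1.0]]
```

View pics/w1.png

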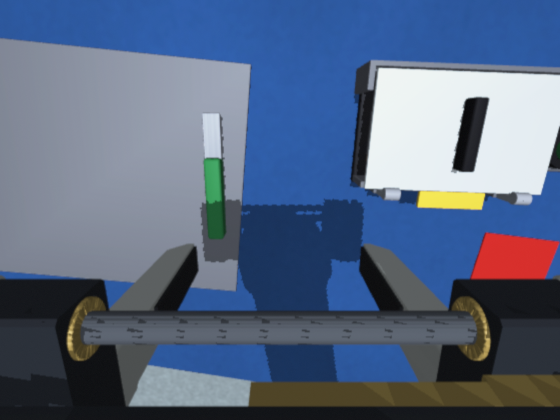

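The wrist view shows the tool at (214,175), with its blade pointing away from the camera, on the grey mat. The dock cover is at (455,130), its lip at (450,200), and the catches are at (392,194) and (521,199).

```bash
cat > m1.py <<'E'
from h import *
c=cam("wrist"); H=hsv(c); h,s,v=[H[:,:,i].astype(int) for i in range(3)]
yy,xx=np.mgrid[:420,:560]; 
def show(n,m,z,amin=80,k=3):
    for b in blobs(m&(yy<290),amin)[:k]: 
        r=rect(c,b,z); print(n,b.reshape(-1,2).mean(0).round(),r[0].round(4),np.round(r[1:],1))
show("handle",(h>50)&(h<75)&(s>100),.023)
show("white",(s<40)&(v>175),.051); show("blade",(s<60)&(v>175)&(xx<260),.015)
show("lip",(h>20)&(h<35)&(s>120),.051)
show("red",((h<8)|(h>174))&(s>180),.003)
show("mat",(s<70)&(v>70)&(v<165)&(xx<260),.003)
show("rib",(v<60)&(xx>440)&(xx<500)&(yy<190),.069)
E
python3 m1.py
```

```text
handle [224. 201.] [0.4915 0.2055] [88.  18.8 10.6]
white [468. 146.] [ 0.6003 -0.0171] [171.6 117.1  98.8]
white [216. 112.] [0.5806 0.2228] [84.3 75.4  5. ]
blade [216. 112.] [0.5796 0.2299] [94.5 84.5  5. ]
lip [459. 206.] [ 0.5429 -0.0253] [65.1 16.2 98.8]
red [520. 261.] [ 0.4834 -0.154 ] [89.3 51.9 94.3]
mat [143. 181.] [0.4863 0.32  ] [295.9 267.8  92. ]
rib [480. 141.] [ 0.6038 -0.0112] [61.2 19.   8.8]
```

```bash
python3 -c "
from h import *
go([.534,.213,.0225],100.6)"
```

```text
at [0.5123 0.1439 0.201 ] jaw -78.6 F [ 0.4 -1.9 -0.2] gap 0.0936 t 1.9 j7 -1.75 down [ 0.001  0.004 -1.   ]
GO cm [17.88 -6.27 -3.46] turn 0.014
```

>>> jog_arm --pt "6 -6.3 -3.5 0.01 9.3" --pt "10 -6.3 -3.5 0.01 5" --pt "11 -6.3 -3.5 0.01 4.5" --pt "11 -6.3 -3.5 0.01 4.5" --pt "11 -6.3 -3.5 0.01 4.5" --pt "11 -6.3 -3.5 0.01 4.5" --pt "11 -6.3 -3.5 0.01 4.5"

```text
t: 2.5
position: [0.5347, 0.2115, 0.0929]
eef_rot: [0.705, 0.067, -0.703, 0.065]
wrist_force: [0.3, -0.4, -0.3]
finger_gap: 0.0578
```

```bash
python3 - <<'E'
from h import *
c=cam("wrist","w2"); H=hsv(c); h,s,v=[H[:,:,i].astype(int) for i in range(3)]
for b in blobs((h>50)&(h<75)&(s>100),80)[:2]: print(b.reshape(-1,2).mean(0),rect(c,b,.023))
go([.534,.213,.0225],100.6)
E
```

```text
[275.54326923 268.32692308] (array([0.5011022 , 0.20850702], dtype=float32), np.float32(71.47848), np.float32(17.19013), np.float32(10.831385))
at [0.535  0.2116 0.0932] jaw -79.3 F [ 1.2 -0.4 -0.2] gap 0.0535 t 2.5 j7 -1.85 down [ 0.003  0.005 -1.   ]
GO cm [ 7.07 -0.13  0.1 ] turn 0.002
```

View pics/w2.png

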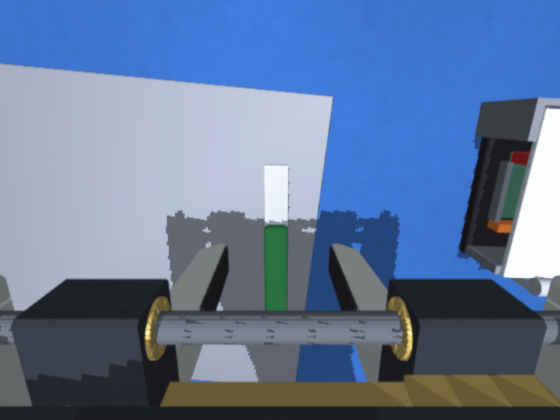

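The handle's front end is at (276,226), centred between the fingers. I'll descend and close.

>>> jog_arm --pt "4 -0.25 0.1 0 4.5" --pt "7.0 -0.25 0.1 0 4.5" --pt "7.0 -0.25 0.1 0 4.5" --pt "7.0 -0.25 0.1 0 4.5" --pt "7.0 -0.25 0.1 0 0" --pt "7.0 -0.25 0.1 0 0" --pt "7.0 -0.25 0.1 0 0" --pt "7.0 -0.25 0.1 0 0" --pt "7.0 -0.25 0.1 0 0" --pt "7.0 -0.25 0.1 0 0" --pt "7.0 -0.25 0.1 0 0" --pt "6 -0.25 0.1 0 0" --pt "1 -0.25 0.1 0 0" --pt "-4 -0.25 0.1 0 0" --pt "-5 -0.25 0.1 0 0" --pt "-5 -0.25 0.1 0 0"

```text
t: 3.88
position: [0.5357, 0.2145, 0.1491]
eef_rot: [0.708, 0.068, -0.7, 0.063]
wrist_force: [0.4, -0.1, -0.1]
finger_gap: 0.0175
```

```bash
python3 - <<'E'
from h import *
c=cam("wrist","w3"); H=hsv(c); h,s,v=[H[:,:,i].astype(int) for i in range(3)]
go([.5,-.03,.15],98.8)
E
```

```text
at [0.5347 0.2142 0.1467] jaw -79.3 F [ 0.9  0.2 -1.5] gap 0.0179 t 3.9 j7 -1.85 down [ 0.008  0.007 -1.   ]
GO cm [-0.54 23.35  7.95] turn 0.033
```

View pics/w3.png

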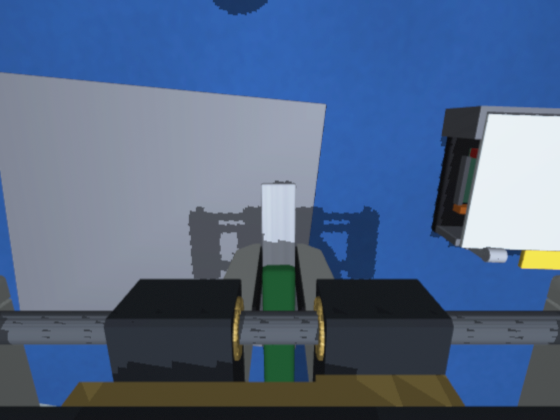

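The tool is held straight, with the tip at (279,183) and the blade level.

```bash
python3 - <<'E'
from h import *
s=sense(); T=np.array(cam("wrist")["tool_from_camera"])
c=cam("wrist"); p=ray(c,[279,183],c["s"]["position"][2]-.0075)[0]
print("tip in tool",Ro.from_quat(c["s"]["eef_rot"]).inv().apply(p-c["s"]["position"]))
go([.4707,-.0365,.13],98.8)
E
```

```text
tip in tool [ 0.00780304 -0.0007187  -0.04591371]
at [0.5331 0.2136 0.1435] jaw -79.3 F [-1.4  0.3 -1.4] gap 0.0177 t 4.0 j7 -1.85 down [ 0.003  0.005 -1.   ]
GO cm [ 1.2  23.42 10.79] turn 0.034
```

>>> jog_arm --pt "1.2 4 2 0.03 0" --pt "1.2 8 4 0.03 0" --pt "1.2 12 6 0.03 0" --pt "1.2 16 8 0.03 0" --pt "1.2 20 9.5 0.03 0" --pt "1.2 23.4 10.8 0.03 0" --pt "1.2 23.4 10.8 0.03 0" --pt "1.2 23.4 10.8 0.03 0" --pt "1.2 23.4 10.8 0.03 0" --pt "1.2 23.4 10.8 0.03 0"

```text
t: 4.87
position: [0.4707, -0.035, 0.1294]
eef_rot: [0.706, 0.058, -0.704, 0.054]
wrist_force: [0.6, -0.0, -0.4]
finger_gap: 0.0173
```

```bash
cat > m2.py <<'E'
from h import *
c=cam("wrist","w4"); H=hsv(c); h,s,v=[H[:,:,i].astype(int) for i in range(3)]
yy,xx=np.mgrid[:420,:560]
for n,m,z in(("lip",(h>20)&(h<35)&(s>120),.051),("white",(s<40)&(v>175)&(yy<230),.051),("rib",(v<60)&(yy<170)&(abs(xx-280)<80),.069)):
    for b in blobs(m&(yy<290),80)[:2]: r=rect(c,b,z); print(n,b.reshape(-1,2).mean(0).round(),r[0].round(4),np.round(r[1:],1))
go([.4736,-.0362,.0505],98.8)
E
python3 m2.py
```

```text
lip [284. 125.] [ 0.543  -0.0262] [64.4 16.2 99.1]
white [289.  59.] [ 0.5818 -0.02  ] [172.   74.2  99. ]
white [278. 207.] [ 0.4837 -0.0311] [35.  24.4  9.2]
rib [285.  40.] [ 0.5923 -0.0185] [41.6 10.5  9. ]
rib [344. 117.] [ 0.5535 -0.0618] [14.1  5.5 92.3]
at [ 0.4708 -0.0346  0.1295] jaw -80.9 F [ 0.4 -0.2 -0.8] gap 0.0174 t 4.9 j7 -1.49 down [ 0.003  0.005 -1.   ]
GO cm [ 7.9   0.24 -0.23] turn 0.006
```

View pics/w4.png

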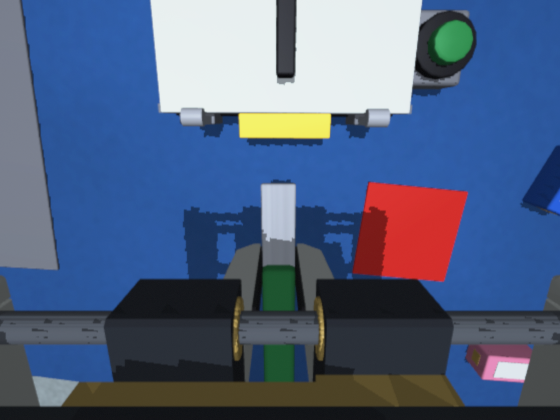

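The lip at (284,125) is centred ahead of the blade tip at (279,185). From this the dock sits at (0.6045, -0.0164) with a yaw of 9°.

>>> jog_arm --pt "4 0.2 -0.2 0 0" --pt "7 0.2 -0.2 0 0" --pt "7.95 0.2 -0.2 0 0" --pt "7.95 0.2 -0.2 0 0" --pt "7.95 0.2 -0.2 0 0" --pt "7.95 0.2 -1 0 0" --pt "7.95 0.2 -2 0 0" --pt "7.95 0.2 -2.7 0 0" --pt "7.95 0.2 -2.7 0 0" --pt "7.95 0.2 -2.7 0 0"

```text
t: 5.75
position: [0.499, -0.0318, 0.0508]
eef_rot: [0.707, 0.058, -0.703, 0.054]
wrist_force: [-0.4, -0.5, -0.4]
finger_gap: 0.0178
```

```bash
python3 - <<'E'
from h import *
c=cam("wrist","w5")
go([.6045-.105*np.cos(.157),-.0164-.105*np.sin(.157),.0495],99)
E
```

```text
at [ 0.4981 -0.0319  0.0506] jaw -80.9 F [-0.6  0.4 -0.8] gap 0.0179 t 5.8 j7 -1.5 down [ 0.003  0.006 -1.   ]
GO cm [ 0.11  0.13 -0.25] turn 0.002
```

View pics/w5.png

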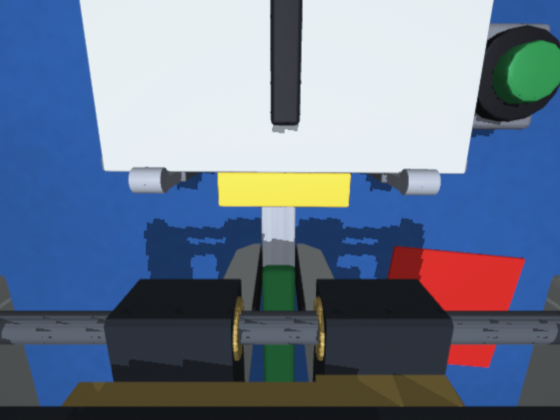

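The blade is under the lip, its tip hidden behind the lip edge at (280,206). Lifting now.

>>> jog_arm --pt "0 0.05 -0.2 0 0" --pt "-0.3 0.05 -0.2 0 0" --pt "-0.6 0.05 -0.2 0 0" --pt "-0.8 0.05 -0.2 0 0" --pt "-1.0 0.05 -0.2 0 0" --pt "-1.2 0.05 -0.2 0 0" --pt "-1.2 0.05 -0.2 0 0"

```text
t: 6.38
position: [0.5003, -0.0322, 0.063]
eef_rot: [0.706, 0.058, -0.703, 0.054]
wrist_force: [1.0, -0.1, -1.3]
finger_gap: 0.0174
```

>>> jog_arm --pt "-0.2 0 0 0 0" --pt "-0.4 0 0 0 0" --pt "-0.6 0 0 0 0" --pt "-0.8 0 0 0 0" --pt "-1.0 0 0 0 0" --pt "-1.2 0 0 0 0" --pt "-1.3 0 0 0 0" --pt "-1.3 0 0 0 0" --pt "-1.3 0 0 0 0"

```text
t: 7.13
position: [0.5002, -0.0322, 0.0761]
eef_rot: [0.706, 0.058, -0.703, 0.054]
wrist_force: [-0.7, 0.2, -1.6]
finger_gap: 0.0176
```

```bash
python3 - <<'E'
from h import *
c=cam("wrist","w6")
go([.499,-.032,.05],99)
E
```

```text
at [ 0.5002 -0.0323  0.076 ] jaw -80.9 F [ 0.1 -0.3 -1.5] gap 0.0177 t 7.2 j7 -1.5 down [ 0.004  0.006 -1.   ]
GO cm [ 2.6  -0.03  0.13] turn 0.002
```

View pics/w6.png

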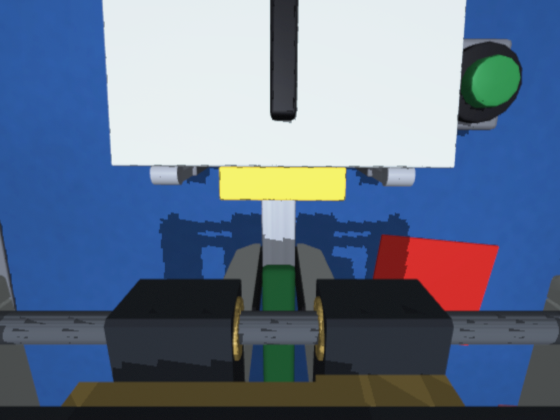

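The lip now measures 126 px wide, against 131 px before. The camera rose 25 mm, so the lip has come up about 18 mm, and the force is low, so it has popped. I'll lower slightly and back out.

>>> jog_arm --pt "0.4 0 0 0 0" --pt "0.8 0 0 0 0" --pt "1.2 0 0 0 0" --pt "1.2 0 0 0 0" --pt "1.2 0 1.5 0 0" --pt "1.2 0 3 0 0" --pt "1.2 0 4 0 0" --pt "1.2 0 4 0 0" --pt "-3 0 4 0 0" --pt "-7 0 4 0 0" --pt "-7 0 4 0 0" --pt "-7 0 4 0 0"

```text
t: 8.18
position: [0.4625, -0.0389, 0.1477]
eef_rot: [0.708, 0.058, -0.702, 0.054]
wrist_force: [-0.5, -0.5, -1.7]
finger_gap: 0.0179
```

```bash
python3 - <<'E'
from h import *
c=cam("wrist","w7"); H=hsv(c); h,s,v=[H[:,:,i].astype(int) for i in range(3)]
yy,xx=np.mgrid[:420,:560]
for z in(.051,.0665):
  for b in blobs((h>20)&(h<35)&(s>120)&(yy<290),80)[:1]: r=rect(c,b,z); print(z,r[0].round(4),np.round(r[1:],1))
go([.534,.2145,.09],100.6)
E
```

```text
0.051 [ 0.5453 -0.0257] [69.2 17.1 99.1]
0.0665 [ 0.5449 -0.0258] [64.8 16.  99.1]
at [ 0.4615 -0.0389  0.1465] jaw -80.9 F [ 0.3 -1.  -1.4] gap 0.0178 t 8.2 j7 -1.49 down [ 0.006  0.006 -1.   ]
GO cm [  5.84 -23.84 -11.14] turn -0.026
```

View pics/w7.png

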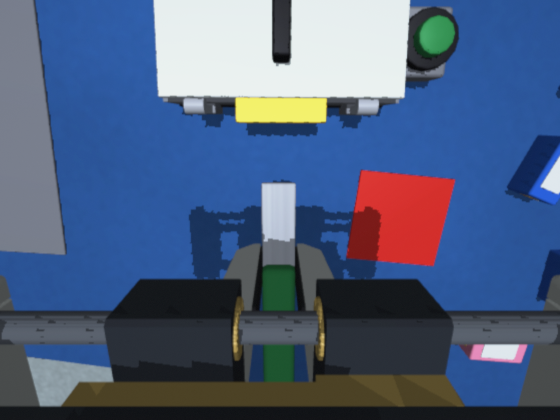

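The cover is popped: the lip is now about 15 mm up, at (281,110), with the front edge resting above the catches. Returning the tool to the mat.

>>> jog_arm --pt "0 -4 -2 -0.02 0" --pt "0 -8 -4 -0.02 0" --pt "0 -12 -6 -0.02 0" --pt "0 -16 -8 -0.02 0" --pt "0 -20 -10 -0.02 0" --pt "2 -23.8 -11.1 -0.02 0" --pt "5 -23.8 -11.1 -0.02 0" --pt "5.8 -23.8 -11.1 -0.02 0" --pt "5.8 -23.8 -11.1 -0.02 0" --pt "5.8 -23.8 -11.1 -0.02 0"

```text
t: 9.07
position: [0.5328, 0.2126, 0.0891]
eef_rot: [0.706, 0.064, -0.703, 0.062]
wrist_force: [-0.2, -0.6, -1.0]
finger_gap: 0.0174
```

```bash
python3 - <<'E'
from h import *
go([.534,.2145,.0235],100.6)
E
```

```text
at [0.5328 0.2126 0.0891] jaw -79.8 F [-0.2 -0.6 -1. ] gap 0.0174 t 9.1 j7 -1.87 down [ 0.003  0.003 -1.   ]
GO cm [ 6.56 -0.15 -0.12] turn -0.006
```

>>> jog_arm --pt "3 -0.2 -0.1 0 0" --pt "5.5 -0.2 -0.1 0 0" --pt "6.3 -0.2 -0.1 0 0" --pt "6.6 -0.2 -0.1 0 0" --pt "6.6 -0.2 -0.1 0 0" --pt "6.6 -0.2 -0.1 0 4.5" --pt "6.6 -0.2 -0.1 0 4.5" --pt "6.6 -0.2 -0.1 0 4.5" --pt "6.6 -0.2 -0.1 0 4.5" --pt "3 -0.2 -0.1 0 4.5" --pt "-1 -0.2 -0.1 0 4.5" --pt "-5 -0.2 -0.1 0 4.5" --pt "-7 -0.2 -0.1 0 4.5" --pt "-7 -0.2 -0.1 0 4.5"

```text
t: 10.23
position: [0.5353, 0.2152, 0.164]
eef_rot: [0.708, 0.065, -0.7, 0.061]
wrist_force: [-0.6, 0.3, -0.3]
finger_gap: 0.0451
```

```bash
python3 - <<'E'
from h import *
go([.575,-.021,.16],99)
E
python3 m1.py
```

```text
at [0.5353 0.2152 0.164 ] jaw -79.8 F [-0.6  0.3 -0.3] gap 0.0451 t 10.2 j7 -1.87 down [ 0.01   0.007 -1.   ]
GO cm [ 0.29 23.95  0.29] turn 0.021
handle [280. 247.] [0.4905 0.2066] [89.5 17.   9.9]
white [514. 182.] [0.5971 0.0247] [122.6  84.7  17.1]
white [296. 130.] [0.6089 0.2149] [36.2 35.2 95.9]
white [281. 181.] [0.5621 0.2195] [39.5 16.6  9.9]
lip [541. 254.] [ 0.5386 -0.0224] [36.7 17.7 98.2]
mat [142. 186.] [0.5138 0.3616] [253.  219.1  99.3]
rib [452. 144.] [0.6143 0.0936] [62.5 21.8 18.1]
```

```bash
python3 - <<'E'
from h import *
go([.6065,-.016,.13],99)
E
```

```text
at [0.5344 0.2149 0.1617] jaw -79.8 F [0.  0.6 0.5] gap 0.045 t 10.3 j7 -1.87 down [ 0.008  0.005 -1.   ]
GO cm [ 3.1  24.02 -2.97] turn 0.021
```

>>> jog_arm --pt "0 4 -0.5 0.02 4.5" --pt "0 8 -1 0.02 4.5" --pt "0 12 -1.5 0.02 4.5" --pt "0 16 -2 0.02 4.5" --pt "0 20 -2.5 0.02 4.5" --pt "1 24 -3 0.02 4.5" --pt "3 24 -3 0.02 4.5" --pt "3 24 -3 0.02 4.5" --pt "3 24 -3 0.02 4.5" --pt "3 24 -3 0.02 4.5"

```text
t: 11.12
position: [0.6063, -0.0145, 0.1306]
eef_rot: [0.707, 0.059, -0.702, 0.055]
wrist_force: [0.1, 0.3, 0.2]
finger_gap: 0.0448
```

```bash
python3 - <<'E'
from h import *
c=cam("wrist","w8"); H=hsv(c); h,s,v=[H[:,:,i].astype(int) for i in range(3)]
yy,xx=np.mgrid[:420,:560]
for b in blobs((v<60)&(yy<275)&(abs(xx-280)<60),80)[:3]: r=rect(c,b,.0755); print(b.reshape(-1,2).mean(0),r[0].round(4),np.round(r[1:],1))
go([.6065,-.016,.078],99)
E
```

```text
[282.74129353 230.21890547] [ 0.609  -0.0159] [64.2 11.   9. ]
[322.20895522 262.31343284] [ 0.591  -0.0458] [22.4  7.4 28.3]
[234.32307692 262.36923077] [0.5812 0.013 ] [ 22.3   7.4 170.1]
at [ 0.6066 -0.0142  0.1312] jaw -80.8 F [-1.   0.6 -0.3] gap 0.0447 t 11.2 j7 -1.49 down [ 0.007  0.006 -1.   ]
GO cm [5.31 0.21 0.08] turn 0.004
```

View pics/w8.png

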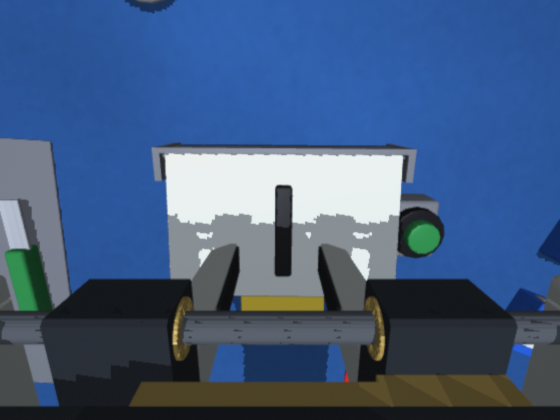

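The rib at (283,230) measures 64 x 11 mm and lies between the fingers. Gripping and lifting.

>>> jog_arm --pt "3 0.2 0 0 4.5" --pt "5 0.2 -0.1 0 4.5" --pt "5.3 0.2 -0.1 0 4.5" --pt "5.3 0.2 -0.1 0 4.5" --pt "5.3 0.2 -0.1 0 0" --pt "5.3 0.2 -0.1 0 0" --pt "5.3 0.2 -0.1 0 0" --pt "5.3 0.2 -0.1 0 0" --pt "5.3 0.2 -0.1 0 0" --pt "5.3 0.2 -0.1 0 0" --pt "5.3 0.2 -0.1 0 0" --pt "4.5 0.2 -0.1 0 0" --pt "3 0.2 -0.1 0 0" --pt "1 0.2 -0.1 0 0" --pt "-2 0.2 -0.1 0 0" --pt "-5 0.2 -0.1 0 0" --pt "-5 0.2 -0.1 0 0" --pt "-5 0.2 -0.1 0 0"

```text
t: 12.67
position: [0.6083, -0.0163, 0.1831]
eef_rot: [0.709, 0.059, -0.701, 0.055]
wrist_force: [-1.5, -0.2, -2.6]
finger_gap: 0.0115
```

```bash
python3 - <<'E'
from h import *
go([.50,.368,.15],95)
c=cam("scene","s2")
E
```

```text
at [ 0.6083 -0.0163  0.1831] jaw -80.8 F [-1.5 -0.2 -2.6] gap 0.0115 t 12.7 j7 -1.49 down [ 0.011  0.006 -1.   ]
GO cm [  3.44 -39.65   4.58] turn 0.073
```

View pics/s2.png

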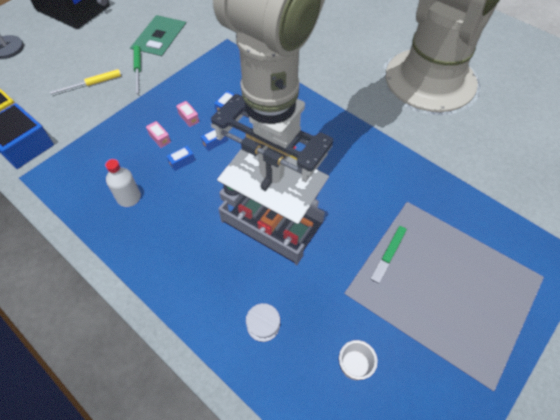

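The cover is in the gripper at (272,180), free of the dock, and the orange pack is visible in the middle bay at (270,218).

```bash
python3 - <<'E'
from h import *
c=cam("top"); p=ray(c,[[70,208],[187,195],[192,296],[74,305]],.003); print(p.round(3),p.mean(0).round(3))
m=p.mean(0); 
E
```

```text
[[0.598 0.487 0.003]
 [0.626 0.187 0.003]
 [0.369 0.169 0.003]
 [0.354 0.458 0.003]] [0.487 0.325 0.003]
```

```bash
python3 - <<'E'
from h import *
go([.484,.380,.07],95)
E
```

```text
at [ 0.6069 -0.0163  0.1807] jaw -80.8 F [-0.4 -0.6 -0.8] gap 0.0114 t 12.8 j7 -1.49 down [ 0.007  0.006 -1.   ]
GO cm [ 11.23 -41.03   5.87] turn 0.074
```

>>> jog_arm --pt "0 -4 0.5 0.02 0" --pt "0 -8 1 0.03 0" --pt "0 -12 1.5 0.05 0" --pt "0 -16 2 0.07 0" --pt "0 -20 2.5 0.07 0" --pt "0 -24 3 0.07 0" --pt "0 -28 4 0.07 0" --pt "0 -32 5 0.07 0" --pt "0 -36 5.5 0.07 0" --pt "2 -40 5.9 0.07 0" --pt "6 -41 5.9 0.07 0" --pt "10 -41 5.9 0.07 0" --pt "11 -41 5.9 0.07 0" --pt "11 -41 5.9 0.07 0" --pt "11 -41 5.9 0.07 0"

```text
t: 14.02
position: [0.4839, 0.3784, 0.072]
eef_rot: [0.708, 0.033, -0.705, 0.03]
wrist_force: [-0.6, 0.2, -0.1]
finger_gap: 0.0117
```

```bash
python3 - <<'E'
from h import *
go([.484,.380,.031],95)
E
```

```text
at [0.4839 0.3784 0.072 ] jaw -84.9 F [-0.6  0.2 -0.1] gap 0.0117 t 14.0 j7 -2.22 down [ 0.005  0.004 -1.   ]
GO cm [ 4.1  -0.14 -0.01] turn 0.002
```

>>> jog_arm --pt "2 -0.1 0 0 0" --pt "3.5 -0.1 0 0 0" --pt "3.8 -0.1 0 0 0" --pt "4.1 -0.1 0 0 0" --pt "4.1 -0.1 0 0 0" --pt "4.1 -0.1 0 0 3" --pt "4.1 -0.1 0 0 4.5" --pt "4.1 -0.1 0 0 4.5" --pt "4.1 -0.1 0 0 4.5" --pt "4.1 -0.1 0 0 4.5" --pt "1 -0.1 0 0 4.5" --pt "-3 -0.1 0 0 4.5" --pt "-7 -0.1 0 0 4.5" --pt "-11 -0.1 0 0 4.5" --pt "-12 -0.1 0 0 4.5"

```text
t: 15.27
position: [0.4851, 0.3803, 0.1981]
eef_rot: [0.71, 0.035, -0.702, 0.028]
wrist_force: [-0.6, 0.7, -0.3]
finger_gap: 0.045
```

```bash
python3 - <<'E'
from h import *
go([.61,-.016,.18],99)
c=cam("top"); H=hsv(c); h,s,v=[H[:,:,i].astype(int) for i in range(3)]
yy,xx=np.mgrid[:420,:560]; on=(xx>55)&(xx<470)&(yy>95)&(yy<350)
cv2.imwrite("pics/t3.png",cv2.resize(c["pixels"][90:360,40:480,::-1],None,fx=1.8,fy=1.8))
for n,m,z in(("cover",(s<40)&(v>190)&(xx<200),.008),("orange",(h>8)&(h<20)&(s>150),.04)):
  for b in blobs(m&on,40)[:3]: r=rect(c,b,z); print(n,b.reshape(-1,2).mean(0).round(),r[0].round(4),np.round(r[1:],1))
E
```

```text
at [0.4851 0.3803 0.1981] jaw -84.9 F [-0.6  0.7 -0.3] gap 0.045 t 15.3 j7 -2.22 down [ 0.011  0.009 -1.   ]
GO cm [ 1.57 40.6  -8.89] turn -0.068
cover [110. 246.] [0.5017 0.3796] [171.1  68.7  95.9]
cover [151. 157.] [0.7312 0.2839] [46.2 39.4  2. ]
cover [174. 221.] [0.5576 0.2184] [42.5 17.1 10. ]
orange [266. 201.] [ 0.5988 -0.0206] [64.6 35.4  4.4]
```

View pics/t3.png

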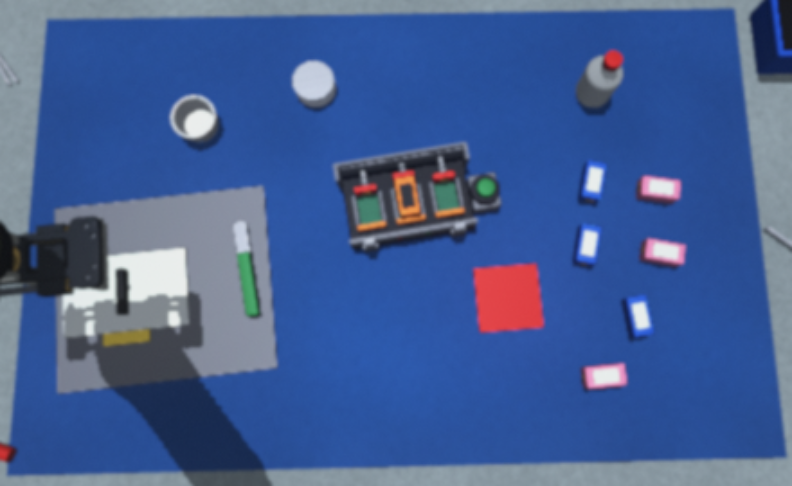

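The cover (crop 122,290) and the tool (crop 246,270) both lie on the grey mat. The dock is open, with the orange pack at crop (407,197), and the three blue packs have not moved. Next is the spent pack.

```bash
python3 - <<'E'
from h import *
go([.6045,-.0164,.13],99)
E
```

```text
at [0.4851 0.3803 0.1976] jaw -84.9 F [-0.   0.4  1.5] gap 0.0449 t 15.3 j7 -2.22 down [ 0.011  0.009 -1.   ]
GO cm [ 6.51 40.64 -8.28] turn -0.068
```

>>> jog_arm --pt "0 4 -1 -0.02 4.5" --pt "0 8 -2 -0.04 4.5" --pt "0 12 -2.5 -0.07 4.5" --pt "0 16 -3 -0.07 4.5" --pt "0 20 -4 -0.07 4.5" --pt "0 24 -5 -0.07 4.5" --pt "0 28 -6 -0.07 4.5" --pt "0 32 -7 -0.07 4.5" --pt "0 36 -8 -0.07 4.5" --pt "2 40.6 -8.3 -0.07 4.3" --pt "5 40.6 -8.3 -0.07 4.3" --pt "6.5 40.6 -8.3 -0.07 4.3" --pt "6.5 40.6 -8.3 -0.07 4.3" --pt "6.5 40.6 -8.3 -0.07 4.3"

```text
t: 16.48
position: [0.6039, -0.0158, 0.1289]
eef_rot: [0.708, 0.059, -0.702, 0.053]
wrist_force: [0.9, 0.3, -0.0]
finger_gap: 0.0427
```

```bash
python3 - <<'E'
from h import *
go([.6045,-.0164,.038],99)
c=cam("wrist","w9"); H=hsv(c); h,s,v=[H[:,:,i].astype(int) for i in range(3)]
for b in blobs((h>5)&(h<20)&(s>150),60)[:6]:
  r=rect(c,b,.040); print(b.reshape(-1,2).mean(0).round(),cv2.boundingRect(b),r[0].round(4),np.round(r[1:],1))
E
```

```text
at [ 0.6039 -0.0158  0.1289] jaw -80.9 F [ 0.9  0.3 -0. ] gap 0.0427 t 16.5 j7 -1.48 down [ 0.008  0.01  -1.   ]
GO cm [9.09 0.14 0.04] turn 0.002
[282. 219.] (258, 184, 47, 66) [ 0.6064 -0.0157] [53.8 37.4  9.4]
[217. 242.] (194, 237, 48, 12) [0.577  0.0318] [38.6  9.6 99.4]
[348. 244.] (322, 238, 48, 13) [ 0.5926 -0.0709] [38.2 10.4 99.4]
```

View pics/w9.png

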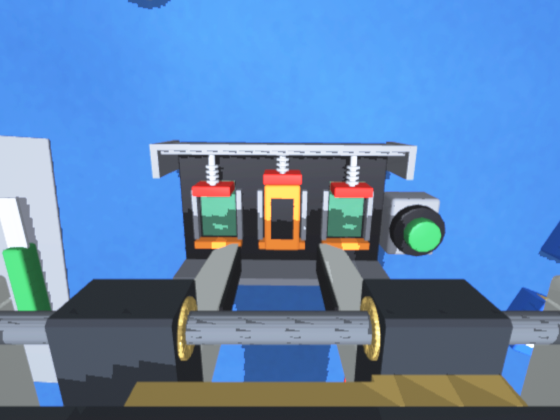

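The orange pack is in the middle bay at (282,212), with the two free bays' stops at (217,242) and (348,244). I'll check the dock pose against the stops.

```bash
python3 - <<'E'
from h import *
c=cam("wrist"); H=hsv(c); h,s,v=[H[:,:,i].astype(int) for i in range(3)]
yy,xx=np.mgrid[:420,:560]
S=[]
for b in blobs((h>5)&(h<20)&(s>150)&((xx<250)|(xx>310)),60)[:2]:
  r=rect(c,b,.022); print("stop",r[0].round(4),np.round(r[1:],1)); S.append(r[0])
for b in blobs(((h<5)|(h>174))&(s>180)&(yy<210)&(yy>150),60)[:3]:
  r=rect(c,b,.037); print("red",r[0].round(4),np.round(r[1:],1))
m=(S[0]+S[1])/2; a=np.radians(9); print("dock",m+.030*np.array([np.cos(a),np.sin(a)]),"yaw",np.degrees(np.arctan2(-abs(S[0]-S[1])[0],abs(S[0]-S[1])[1])), np.linalg.norm(S[0]-S[1]))
go([.6045,-.0164,.038],99)
c=cam("top"); H=hsv(c); h,s,v=[H[:,:,i].astype(int) for i in range(3)]
for b in blobs(((h<8)|(h>174))&(s>150)&(yy>235)&(yy<280)&(xx<360)&(xx>290),100)[:1]: print("redmat",rect(c,b,.003))
E
```

```text
stop [0.5695 0.0341] [41.7 11.3 99.4]
stop [ 0.5863 -0.0759] [41.2 10.3 99.4]
red [ 0.6383 -0.0563] [ 13.2   8.8 125.4]
red [0.6248 0.0314] [12.9  9.1 71.7]
dock [ 0.60749434 -0.01620823] yaw -8.67328 0.11135292
at [ 0.6051 -0.0151  0.1307] jaw -80.8 F [-0.3  0.6 -1.1] gap 0.0431 t 16.6 j7 -1.48 down [ 0.012  0.01  -1.   ]
GO cm [9.27 0.19 0.2 ] turn 0.003
```

>>> jog_arm --pt "4 0.15 0.05 0 4.3" --pt "8 0.15 0.05 0 4.3" --pt "9.2 0.15 0.05 0 4.3" --pt "9.2 0.15 0.05 0 4.3" --pt "9.2 0.15 0.05 0 4.3" --pt "9.2 0.15 0.05 0 0" --pt "9.2 0.15 0.05 0 0" --pt "9.2 0.15 0.05 0 0" --pt "9.2 0.15 0.05 0 0" --pt "9.2 0.15 0.05 0 0" --pt "9.2 0.15 0.05 0 0" --pt "8.4 0.15 0.05 0 0" --pt "7.5 0.15 0.05 0 0" --pt "6.5 0.15 0.05 0 0" --pt "5 0.15 0.05 0 0" --pt "2 0.15 0.05 0 0" --pt "-1 0.15 0.05 0 0" --pt "-1 0.15 0.05 0 0"

```text
t: 18.13
position: [0.6072, -0.0167, 0.1475]
eef_rot: [0.712, 0.06, -0.697, 0.054]
wrist_force: [-0.2, 0.3, -1.3]
finger_gap: 0.0276
```

```bash
python3 - <<'E'
from h import *
c=cam("top"); H=hsv(c); h,s,v=[H[:,:,i].astype(int) for i in range(3)]
yy,xx=np.mgrid[:420,:560]
for b in blobs(((h<8)|(h>174))&(s>150)&(yy>200)&(xx<360)&(xx>280),20)[:3]: print("red",cv2.boundingRect(b),rect(c,b,.003))
go([.48,-.157,.12],94)
E
```

```text
at [ 0.6064 -0.0166  0.1453] jaw -80.8 F [-0.7 -0.9 -0.8] gap 0.0275 t 18.2 j7 -1.47 down [ 0.019  0.01  -1.   ]
GO cm [ 2.15 11.85 14.77] turn 0.091
```

```bash
python3 - <<'E'
from h import *
c=cam("top"); p=ray(c,[[303.3,238.3],[338.3,236.1],[341.7,272.2],[307.2,274.4]],.003); print(p.round(3))
m=p.mean(0); print(m); go([m[0],m[1],.10],94)
E
```

```text
[[ 0.507 -0.111  0.003]
 [ 0.51  -0.201  0.003]
 [ 0.419 -0.204  0.003]
 [ 0.415 -0.118  0.003]]
[ 0.46282449 -0.15857284  0.003     ]
at [ 0.6054 -0.0166  0.1435] jaw -80.8 F [ 0.1  0.3 -1.5] gap 0.0279 t 18.2 j7 -1.47 down [ 0.016  0.01  -1.   ]
GO cm [ 3.98 11.77 16.42] turn 0.091
```

>>> jog_arm --pt "0 2.5 3 0.03 0" --pt "0 5 6 0.06 0" --pt "0 7 9 0.09 0" --pt "0 9 12 0.09 0" --pt "0 11.8 16 0.09 0" --pt "0 11.8 16.4 0.09 0" --pt "4 11.8 16.4 0.09 0" --pt "4 11.8 16.4 0.09 0" --pt "4 11.8 16.4 0.09 0" --pt "4 11.8 16.4 0.09 0" --pt "4 11.8 16.4 0.09 0"

```text
t: 19.15
position: [0.464, -0.1583, 0.101]
eef_rot: [0.713, 0.029, -0.7, 0.022]
wrist_force: [-0.0, 0.7, -0.9]
finger_gap: 0.0278
```

```bash
python3 - <<'E'
from h import *
go([.463,-.1586,.0325],94)
E
```

```text
at [ 0.464  -0.1583  0.101 ] jaw -85.9 F [-0.   0.7 -0.9] gap 0.0278 t 19.1 j7 -1.28 down [ 0.017  0.01  -1.   ]
GO cm [6.84 0.08 0.23] turn 0.002
```

>>> jog_arm --pt "3 0.1 0.1 0 0" --pt "6 0.1 0.2 0 0" --pt "6.8 0.1 0.2 0 0" --pt "6.8 0.1 0.2 0 0" --pt "6.8 0.1 0.2 0 0" --pt "6.8 0.1 0.2 0 4.5" --pt "6.8 0.1 0.2 0 4.5" --pt "6.8 0.1 0.2 0 4.5" --pt "6.8 0.1 0.2 0 4.5" --pt "3 0.1 0.1 0 4.5" --pt "-1 0.1 0 0 6" --pt "-5 0.1 0 0 6" --pt "-7 0.1 0 0 6" --pt "-7 0.1 0 0 6" --pt "-7 0.1 0 0 6" --pt "-7 0.1 0 0 6"

```text
t: 20.48
position: [0.4625, -0.1599, 0.1706]
eef_rot: [0.713, 0.029, -0.7, 0.022]
wrist_force: [-0.6, -0.4, -0.2]
finger_gap: 0.0605
```

```bash
cat > blue.py <<'E'
from h import *
c=cam("top"); H=hsv(c); h,s,v=[H[:,:,i].astype(int) for i in range(3)]
yy,xx=np.mgrid[:420,:560]; on=(xx>55)&(xx<470)&(yy>100)&(yy<345)
print("tape",[H[y,x].tolist() for x,y in((250,300),(375,183),(370,182),(363,236))])
# packs: white labels surrounded by deep blue
for b in blobs((s<60)&(v>180)&on&(xx>340),15):
    x,y,w,hh=cv2.boundingRect(b); r=rect(c,b,.03)
    q=H[max(0,y-3):y+hh+3,max(0,x-3):x+w+3].reshape(-1,3).astype(int); pk=((q[:,0]>150)&(q[:,1]>60)).mean()
    print("label",(x+w//2,y+hh//2),r[0].round(4),np.round(r[1:],1),"pink",round(pk,2))
for b in blobs((h>5)&(h<20)&(s>150)&on,20)[:4]: print("orange",rect(c,b,.033))
go([.5,-.28,.16],100)
E
python3 blue.py
```

```text
tape [[109, 189, 167], [112, 172, 214], [112, 129, 223], [30, 11, 89]]
label (407, 193) [ 0.6147 -0.377 ] [36.4 18.3 88.8] pink 0.21
label (371, 187) [ 0.6306 -0.2845] [ 21.4  17.1 166.8] pink 0.0
label (356, 226) [ 0.5323 -0.2386] [ 28.7   8.8 150.6] pink 0.0
orange (array([ 0.5796103 , -0.07789186], dtype=float32), np.float32(36.04941), np.float32(6.522747), np.float32(100.34333))
orange (array([0.5628418 , 0.03238266], dtype=float32), np.float32(35.647625), np.float32(6.279934), np.float32(98.46328))
at [ 0.4623 -0.1599  0.1701] jaw -85.9 F [ 1.  -0.   0.3] gap 0.0598 t 20.5 j7 -1.28 down [ 0.016  0.01  -1.   ]
GO cm [ 0.95 12.26 -2.88] turn -0.103
```

```bash
python3 - <<'E'
from h import *
go([.53,-.27,.17],77.5)
E
```

```text
at [ 0.4623 -0.1599  0.1701] jaw -85.9 F [ 1.  -0.   0.3] gap 0.0598 t 20.5 j7 -1.28 down [ 0.016  0.01  -1.   ]
GO cm [ 1.000e-02  1.147e+01 -5.960e+00] turn 0.29
```

>>> jog_arm --pt "0 3 -1.5 0.08 6" --pt "0 6 -3 0.16 6" --pt "0 9 -4.5 0.24 6" --pt "0 11.5 -6 0.29 6" --pt "0 11.5 -6 0.29 6" --pt "0 11.5 -6 0.29 6" --pt "0 11.5 -6 0.29 6"

```text
t: 21.12
position: [0.5292, -0.2692, 0.1683]
eef_rot: [0.707, -0.072, -0.699, -0.081]
wrist_force: [0.1, 0.1, -0.3]
finger_gap: 0.06
```

```bash
cat > wb.py <<'E'
from h import *
import sys
c=cam("wrist",sys.argv[1]); H=hsv(c); h,s,v=[H[:,:,i].astype(int) for i in range(3)]
yy,xx=np.mgrid[:420,:560]
m=(s<70)&(v>170)&(yy<285)
for b in blobs(m,60):
    x,y,w,hh=cv2.boundingRect(b); r=rect(c,b,.03); cx,cy=b.reshape(-1,2).mean(0)
    q=H[max(0,y-4):y+hh+4,max(0,x-4):x+w+4].reshape(-1,3).astype(int); pk=((q[:,0]>150)&(q[:,1]>60)).mean()
    print("label",(int(cx),int(cy)),r[0].round(4),np.round(r[1:],1),"pink",round(pk,2))
print("now",sense()["position"].round(4) if hasattr(sense()["position"],"round") else sense()["position"])
# saturated vivid blue vs bench
print("pix",[H[y,x].tolist() for x,y in((100,50),(280,60))])
for b in blobs((((h>113)&(h<128)&(s>190))|m).astype(np.uint8)>0,300)[:5]: print("blue+label",cv2.boundingRect(b),[np.round(k,4) for k in rect(c,b,.03)])
E
python3 wb.py w10
```

```text
label (548, 138) [ 0.5208 -0.5126] [2.579e+02 2.010e+01 2.000e-01] pink 0.0
label (382, 85) [ 0.6131 -0.3758] [52.6 26.7 81.2] pink 0.09
label (393, 188) [ 0.5214 -0.3735] [52.6 26.5 77.7] pink 0.16
label (271, 94) [ 0.6257 -0.2817] [ 34.4  19.  166.8] pink 0.0
label (52, 224) [ 0.5516 -0.0443] [117.5  16.1  98.8] pink 0.0
label (278, 198) [ 0.5343 -0.2678] [ 32.9  18.8 167.8] pink 0.0
label (21, 94) [ 0.6745 -0.0688] [42.3 23.7 76.3] pink 0.0
label (29, 121) [ 0.6523 -0.0653] [23.6  9.2  8. ] pink 0.03
label (106, 124) [ 0.6352 -0.1323] [27.6 12.1 68. ] pink 0.0
label (29, 176) [ 0.6043 -0.045 ] [41.2  3.9  8.9] pink 0.0
label (45, 170) [ 0.6066 -0.0625] [42.1  3.5  8.9] pink 0.01
label (130, 164) [ 0.5936 -0.1414] [ 20.4   9.8 135.2] pink 0.0
label (73, 145) [ 0.6223 -0.097 ] [22.2  4.2  9.4] pink 0.0
now [ 0.5293 -0.2689  0.1687]
pix [[108, 174, 234], [107, 174, 239]]
blue+label (537, 0, 23, 285) [array([ 0.5208, -0.5126], dtype=float32), np.float32(257.919), np.float32(20.1425), np.float32(0.1806)]
blue+label (352, 67, 64, 37) [array([ 0.6131, -0.3758], dtype=float32), np.float32(52.6178), np.float32(26.668), np.float32(81.1922)]
blue+label (365, 175, 59, 29) [array([ 0.5214, -0.3735], dtype=float32), np.float32(52.5528), np.float32(26.4533), np.float32(77.7465)]
blue+label (261, 74, 23, 43) [array([ 0.6257, -0.2817], dtype=float32), np.float32(34.3959), np.float32(18.9654), np.float32(166.759)]
blue+label (0, 202, 103, 46) [array([ 0.5516, -0.0443], dtype=float32), np.float32(117.5493), np.float32(16.0762), np.float32(98.8339)]
```

View pics/w10.png

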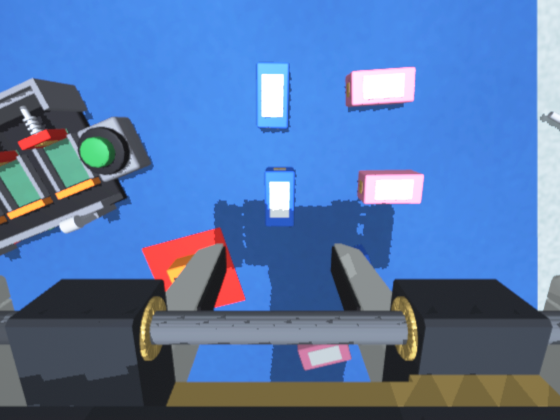

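Blue pack A's label is at (271,94), and blue pack B is at (278,198). The pink ones at (382,85) and (393,188) are not wanted. The orange pack stands on the red mat at (180,268). Picking pack A first.

```bash
python3 - <<'E'
from h import *
go([.6255,-.2825,.028],76.8)
E
```

```text
at [ 0.5293 -0.2689  0.1687] jaw -102.4 F [0.3 0.2 0.7] gap 0.0598 t 21.2 j7 -1.34 down [ 0.013  0.012 -1.   ]
GO cm [14.18 -0.54 -9.54] turn 0.014
```

>>> jog_arm --pt "1 -0.1 -3 0 6" --pt "3 -0.3 -6 0.01 6" --pt "7 -0.5 -9.5 0.01 6" --pt "11 -0.5 -9.5 0.01 6" --pt "13.5 -0.5 -9.5 0.01 6" --pt "14.2 -0.5 -9.5 0.01 6" --pt "14.2 -0.5 -9.5 0.01 6" --pt "14.2 -0.5 -9.5 0.01 6" --pt "14.2 -0.5 -9.5 0.01 0" --pt "14.2 -0.5 -9.5 0.01 0" --pt "14.2 -0.5 -9.5 0.01 0" --pt "14.2 -0.5 -9.5 0.01 0" --pt "14.2 -0.5 -9.5 0.01 0" --pt "14.2 -0.5 -9.5 0.01 0" --pt "14.2 -0.5 -9.5 0.01 0" --pt "10 -0.5 -9.5 0.01 0" --pt "6 -0.5 -9.5 0.01 0" --pt "4 -0.5 -9.5 0.01 0" --pt "4 -0.5 -9.5 0.01 0" --pt "4 -0.5 -9.5 0.01 0"

```text
t: 22.83
position: [0.6242, -0.2842, 0.1311]
eef_rot: [0.708, -0.075, -0.698, -0.084]
wrist_force: [-0.3, -0.2, -1.6]
finger_gap: 0.0277
```

```bash
cat > dk.py <<'E'
from h import *
import sys
# target in dock frame (mm) x y, TCP z mm
x,y,z=[float(k)/1000 for k in sys.argv[1:4]]; a=np.radians(9.0)
go([.605+np.cos(a)*x-np.sin(a)*y,-.0163+np.sin(a)*x+np.cos(a)*y,z],99)
E
python3 dk.py -13 56 120
```

```text
at [ 0.6242 -0.2842  0.1311] jaw -103.0 F [-0.3 -0.2 -1.6] gap 0.0277 t 22.8 j7 -1.37 down [ 0.016  0.011 -1.   ]
GO cm [  1.41 -30.36  11.2 ] turn -0.383
```

>>> jog_arm --pt "0 -4 1.5 -0.1 0" --pt "0 -8 3 -0.2 0" --pt "0 -12 4.5 -0.3 0" --pt "0 -16 6 -0.38 0" --pt "0 -20 7.5 -0.38 0" --pt "0 -24 9 -0.38 0" --pt "0 -28 10.5 -0.38 0" --pt "0 -30.4 11.2 -0.38 0" --pt "1 -30.4 11.2 -0.38 0" --pt "1 -30.4 11.2 -0.38 0" --pt "1 -30.4 11.2 -0.38 0"

```text
t: 23.75
position: [0.5825, 0.0367, 0.1225]
eef_rot: [0.71, 0.058, -0.7, 0.051]
wrist_force: [-0.3, -1.8, -0.8]
finger_gap: 0.0277
```

```bash
cat > hand.py <<'E'
from h import *
import sys
c=cam("wrist",sys.argv[1]); H=hsv(c); h,s,v=[H[:,:,i].astype(int) for i in range(3)]
yy,xx=np.mgrid[:420,:560]; P=np.array(c["s"]["position"]); Q=Ro.from_quat(c["s"]["eef_rot"])
for n,m in(("label",(s<70)&(v>120)),("blue",(h>112)&(h<128)&(s>170))):
  for b in blobs(m&(yy>215)&(yy<420)&(abs(xx-280)<70),30)[:3]:
    p=ray(c,b.reshape(-1,2),P[2]+.002); t=Q.inv().apply(p-P)*1000
    print(n,cv2.boundingRect(b),"tool y",t[:,1].min().round(1),t[:,1].max().round(1),"tool z",t[:,2].min().round(1),t[:,2].max().round(1))
E
python3 hand.py w11; python3 dk.py -13 56 52.5
```

```text
label (217, 316, 124, 67) tool y -34.9 32.7 tool z 24.6 68.4
label (260, 242, 37, 61) tool y -10.3 7.8 tool z -17.7 16.4
label (306, 244, 44, 67) tool y 12.9 35.4 tool z -16.7 21.0
at [0.5829 0.0359 0.123 ] jaw -81.3 F [-0.2 -0.4 -0.5] gap 0.0278 t 23.8 j7 -1.56 down [ 0.013  0.01  -1.   ]
GO cm [ 7.05 -0.05  0.04] turn -0.005
```

View pics/w11.png

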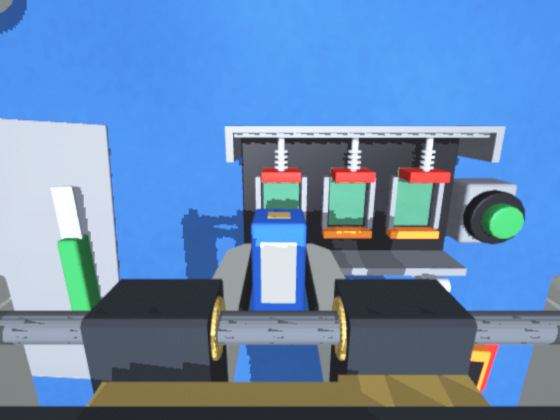

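Pack A is held straight, with its label at (279,272), and lines up with bay 2 (contact at (281,175)).

>>> jog_arm --pt "4 0 0 0 0" --pt "6.5 0 0 0 0" --pt "7.05 0 0 0 0" --pt "7.05 0 0 0 0" --pt "7.05 0 0 0 0" --pt "7.05 0 0 0 0"

```text
t: 24.3
position: [0.5842, 0.0356, 0.0533]
eef_rot: [0.71, 0.056, -0.7, 0.05]
wrist_force: [-0.3, 0.6, -0.3]
finger_gap: 0.0276
```

```bash
python3 dk.py 3.5 56 52.5
```

```text
at [0.5842 0.0356 0.0533] jaw -81.4 F [-0.3  0.6 -0.3] gap 0.0276 t 24.3 j7 -1.57 down [ 0.014  0.01  -1.   ]
GO cm [ 0.11 -0.16 -1.59] turn -0.006
```

>>> jog_arm --pt "0.1 -0.15 -0.5 -0.006 0" --pt "0.1 -0.15 -1.0 -0.006 0" --pt "0.1 -0.15 -1.6 -0.006 0" --pt "0.1 -0.15 -1.6 -0.006 0" --pt "0.1 -0.15 -1.6 -0.006 0" --pt "0.5 -0.15 -1.6 -0.006 0" --pt "1.0 -0.15 -1.6 -0.006 0" --pt "1.45 -0.15 -1.6 -0.006 0" --pt "1.45 -0.15 -1.6 -0.006 0" --pt "1.45 -0.15 -1.6 -0.006 0"

```text
t: 25.13
position: [0.5987, 0.0397, 0.0388]
eef_rot: [0.709, 0.059, -0.701, 0.052]
wrist_force: [-4.0, -1.0, -0.7]
finger_gap: 0.0281
```

```bash
python3 dk.py 3.5 56 38.5
```

```text
at [0.5987 0.0397 0.0388] jaw -81.0 F [-4.  -1.  -0.7] gap 0.0281 t 25.1 j7 -1.56 down [ 0.011  0.01  -1.   ]
GO cm [ 0.03  0.03 -0.1 ] turn -0.0
```

>>> jog_arm --pt "0.1 0 0 0 0" --pt "0.1 0 0.2 0 0" --pt "0.1 0 0.2 0 3.4" --pt "0.1 0 0.2 0 4.2" --pt "0.1 0 0.2 0 4.2" --pt "0.1 0 0.2 0 4.2" --pt "0.1 0 0.2 0 4.2" --pt "-3 0 0.2 0 4.2" --pt "-7 0 0.2 0 4.2" --pt "-10 0 0.2 0 4.2" --pt "-10 0 0.2 0 4.2" --pt "-10 0 0.2 0 4.2"

```text
t: 26.13
position: [0.5967, 0.0385, 0.1406]
eef_rot: [0.711, 0.059, -0.699, 0.052]
wrist_force: [-1.1, 1.0, -0.2]
finger_gap: 0.042
```

```bash
cat > dockchk.py <<'E'
from h import *
import sys
# labels and stops over the dock from the wrist camera, in dock frame (mm)
c=cam("wrist",sys.argv[1]); H=hsv(c); h,s,v=[H[:,:,i].astype(int) for i in range(3)]
yy,xx=np.mgrid[:420,:560]; a=np.radians(9); R=np.array([[np.cos(a),np.sin(a)],[-np.sin(a),np.cos(a)]])
def d(p): return (R@(np.array(p)[:2]-[.605,-.0163])*1000).round(1)
for n,m,z in(("label",(s<70)&(v>120),.040),("red",((h<5)|(h>174))&(s>170),.037),("orange",(h>5)&(h<20)&(s>150),.022)):
  for b in blobs(m&(yy<285),60):
    r=rect(c,b,z); q=d(r[0])
    if abs(q[0])<50 and abs(q[1])<85 and r[1]<60: print(n,cv2.boundingRect(b),q,np.round(r[1:],1))
go([.5343,-.2678,.17],77.8)
E
python3 dockchk.py w12
```

```text
label (267, 197, 23, 40) [ 0.5 57.5] [33.8 18.3  9.2]
label (421, 197, 11, 42) [ -0.  -64.8] [35.5  4.8  8.8]
label (299, 189, 6, 49) [ 3.5 38. ] [41.3  4.1 10. ]
label (380, 190, 9, 48) [  3.2 -29.6] [40.4  4.5  8.7]
label (319, 190, 7, 48) [ 3.1 21.1] [40.5  4.9 11. ]
label (361, 191, 8, 47) [  2.8 -13.2] [39.6  4.7  8.6]
label (256, 188, 6, 50) [ 3.7 73.4] [42.2  4.1 11. ]
red (390, 182, 46, 15) [ 23.6 -52.5] [37.4 10.9 96.5]
red (327, 182, 40, 13) [25.4  1.5] [ 31.7   9.4 104.9]
orange (318, 235, 47, 13) [-27.6   0.4] [42.1 10.8 96.9]
orange (378, 236, 49, 12) [-27.9 -54.7] [43.9 10.6 99.2]
at [0.5958 0.0385 0.1392] jaw -81.0 F [-0.3  0.2  0.1] gap 0.0417 t 26.2 j7 -1.56 down [ 0.013  0.01  -1.   ]
GO cm [-3.46 29.26 10.82] turn 0.37
```

Pack A sits flat in bay 2: its label is at dock (0.5, 57.5) mm. On to pack B.

>>> jog_arm --pt "-2 4 2 0.1 5" --pt "-3.5 8 4 0.2 6" --pt "-3.5 12 6 0.3 6" --pt "-3.5 16 8 0.37 6" --pt "-3.5 20 10 0.37 6" --pt "-3.5 24 12 0.37 6" --pt "-3.5 28 14 0.37 6" --pt "-3.5 29.5 14.5 0.37 6" --pt "-3.5 29.5 14.5 0.37 6" --pt "-3.5 29.5 14.5 0.37 6" --pt "-3.5 29.5 14.5 0.37 6"

```text
t: 27.1
position: [0.4978, -0.2754, 0.1685]
eef_rot: [0.706, -0.071, -0.7, -0.08]
wrist_force: [-0.4, 0.5, -0.3]
finger_gap: 0.06
```

```bash
python3 wb.py w13|grep -v blue; python3 -c "
from h import *
go([.5343,-.2678,.028],77.8)"
```

```text
label (544, 134) [ 0.4903 -0.5166] [2.598e+02 2.700e+01 1.000e-01] pink 0.0
label (370, 47) [ 0.6131 -0.3756] [52.6 26.7 81.4] pink 0.13
label (382, 156) [ 0.5219 -0.3736] [52.6 26.  77.9] pink 0.11
label (265, 167) [ 0.5343 -0.2677] [ 34.   18.6 167.6] pink 0.0
label (41, 188) [ 0.5564 -0.0564] [92.2 14.5 98.8] pink 0.0
label (10, 51) [ 0.6729 -0.0777] [25.5 15.3  9. ] pink 0.0
label (101, 136) [ 0.5951 -0.1288] [37.6 12.6 99.2] pink 0.0
label (7, 85) [ 0.6522 -0.0654] [22.1  9.6  8.1] pink 0.03
label (25, 137) [ 0.6059 -0.0628] [42.1  3.7  8.9] pink 0.01
label (10, 146) [ 0.6014 -0.0457] [38.2  4.5  8.1] pink 0.0
label (90, 88) [ 0.6346 -0.1359] [22.7 10.7 58.9] pink 0.0
label (349, 243) [ 0.4471 -0.3327] [21.2 10.7 59.6] pink 0.0
label (348, 260) [ 0.4267 -0.3283] [ 11.4   9.3 115.2] pink 0.0
now [ 0.4983 -0.2745  0.1687]
pix [[108, 175, 233], [107, 172, 243]]
at [ 0.4983 -0.2745  0.1687] jaw -102.1 F [-0.6  0.7 -0.4] gap 0.06 t 27.1 j7 -1.29 down [ 0.011  0.011 -1.   ]
GO cm [14.12 -1.22 -3.26] turn 0.001
```

>>> jog_arm --pt "3 -0.6 -2 0 6" --pt "7 -1.2 -3.3 0 6" --pt "11 -1.2 -3.3 0 6" --pt "13.5 -1.2 -3.3 0 6" --pt "14.1 -1.2 -3.3 0 6" --pt "14.1 -1.2 -3.3 0 6" --pt "14.1 -1.2 -3.3 0 6" --pt "14.1 -1.2 -3.3 0 0" --pt "14.1 -1.2 -3.3 0 0" --pt "14.1 -1.2 -3.3 0 0" --pt "14.1 -1.2 -3.3 0 0" --pt "14.1 -1.2 -3.3 0 0" --pt "14.1 -1.2 -3.3 0 0" --pt "14.1 -1.2 -3.3 0 0" --pt "10 -1.2 -3.3 0 0" --pt "6 -1.2 -3.3 0 0" --pt "4 -1.2 -3.3 0 0" --pt "4 -1.2 -3.3 0 0" --pt "4 -1.2 -3.3 0 0"

```text
t: 28.73
position: [0.534, -0.2694, 0.1304]
eef_rot: [0.707, -0.071, -0.699, -0.079]
wrist_force: [-0.2, 0.7, -0.6]
finger_gap: 0.0273
```

```bash
python3 dk.py -13 1 120
```

```text
at [ 0.534  -0.2694  0.1304] jaw -102.1 F [-0.2  0.7 -0.6] gap 0.0273 t 28.7 j7 -1.32 down [ 0.013  0.01  -1.   ]
GO cm [  1.38 -25.85  -0.35] turn -0.369
```

>>> jog_arm --pt "0 -4 0 -0.1 0" --pt "0 -8 0 -0.2 0" --pt "0 -12 0 -0.3 0" --pt "0 -16 0 -0.37 0" --pt "0 -20 0 -0.37 0" --pt "0 -24 -0.3 -0.37 0" --pt "0 -25.9 -0.3 -0.37 0" --pt "1 -25.9 -0.3 -0.37 0" --pt "1 -25.9 -0.3 -0.37 0" --pt "1 -25.9 -0.3 -0.37 0"

```text
t: 29.57
position: [0.5902, -0.0177, 0.1221]
eef_rot: [0.709, 0.059, -0.701, 0.053]
wrist_force: [0.1, 0.0, -0.6]
finger_gap: 0.028
```

```bash
python3 hand.py w14; python3 dk.py -13 1 52.5
```

```text
label (218, 316, 122, 67) tool y -34.3 32.5 tool z 24.7 68.6
label (261, 244, 36, 60) tool y -10.0 7.9 tool z -16.7 17.0
label (211, 244, 40, 67) tool y -36.0 -15.3 tool z -16.6 21.4
at [ 0.5905 -0.0183  0.1227] jaw -81.0 F [ 0.2 -0.5 -0.1] gap 0.0278 t 29.6 j7 -1.46 down [ 0.011  0.009 -1.   ]
GO cm [ 7.02 -0.02 -0.07] turn -0.0
```

>>> jog_arm --pt "4 0 -0.05 0 0" --pt "6.5 0 -0.05 0 0" --pt "7.05 0 -0.05 0 0" --pt "7.05 0 -0.05 0 0" --pt "7.05 0 -0.05 0 0" --pt "7.05 0 -0.6 0 0" --pt "7.05 0 -1.2 0 0" --pt "7.05 0 -1.7 0 0" --pt "7.05 0 -1.7 0 0" --pt "7.05 0 -1.7 0 0" --pt "7.5 0 -1.7 0 0" --pt "8.0 0 -1.7 0 0" --pt "8.45 0 -1.7 0 0" --pt "8.45 0 -1.7 0 0" --pt "8.45 0 -1.7 0 0"

```text
t: 30.87
position: [0.6075, -0.0149, 0.0383]
eef_rot: [0.708, 0.058, -0.701, 0.052]
wrist_force: [-3.9, -1.0, -2.1]
finger_gap: 0.028
```

```bash
python3 dk.py 3.5 1 38.5
```

```text
at [ 0.6075 -0.0149  0.0383] jaw -81.0 F [-3.9 -1.  -2.1] gap 0.028 t 30.9 j7 -1.46 down [ 0.009  0.009 -1.   ]
GO cm [-0.01 -0.   -0.09] turn -0.001
```

>>> jog_arm --pt "0.05 0 0 0 0" --pt "0.05 0 0.2 0 0" --pt "0.05 0 0.2 0 3.4" --pt "0.05 0 0.2 0 4.2" --pt "0.05 0 0.2 0 4.2" --pt "0.05 0 0.2 0 4.2" --pt "0.05 0 0.2 0 4.2" --pt "-3 0 0.2 0 4.2" --pt "-7 0 0.2 0 4.2" --pt "-10 0 0.2 0 4.2" --pt "-10 0 0.2 0 4.2" --pt "-10 0 0.2 0 4.2" --pt "-10 0 0.2 0 4.2"

```text
t: 31.95
position: [0.6044, -0.0161, 0.1381]
eef_rot: [0.708, 0.058, -0.701, 0.052]
wrist_force: [0.1, 0.5, -0.0]
finger_gap: 0.0422
```

```bash
python3 dockchk.py w15; python3 - <<'E'
from h import *
# pod outline in dock frame for assumed top heights
c=cam("wrist"); H=hsv(c); h,s,v=[H[:,:,i].astype(int) for i in range(3)]
yy,xx=np.mgrid[:420,:560]; a=np.radians(9); R=np.array([[np.cos(a),np.sin(a)],[-np.sin(a),np.cos(a)]])
f=lambda p:(R@(p[:,:2]-[.605,-.0163]).T).T*1000
for n,m in(("green",(h>50)&(h<75)&(s>120)&(xx>380)),("gray",(s<60)&(v>70)&(v<200)&(xx>385)&(yy>150)&(yy<270))):
  for b in blobs(m,200)[:3]:
    for z in(.048,.03): q=f(ray(c,b.reshape(-1,2),z)); print(n,cv2.boundingRect(b),z,q.min(0).round(),q.max(0).round())
go([.39,-.325,.17],97.4)
E
```

```text
label (267, 196, 24, 40) [0.6 2.1] [33.6 18.7  8.5]
label (199, 195, 24, 41) [ 0.8 57.7] [34.3 18.9  9.1]
label (300, 188, 6, 49) [  3.5 -17.7] [40.9  4.1 10.1]
label (236, 188, 7, 49) [ 3.4 34.3] [41.   4.9  7.2]
label (320, 188, 8, 49) [  3.5 -34.1] [40.9  5.   7.9]
label (362, 189, 9, 48) [  3.2 -69. ] [40.1  4.7  8.1]
label (257, 188, 5, 49) [ 3.4 17.9] [40.9  3.3  8.2]
red (329, 181, 40, 13) [ 24.1 -54.5] [31.6  9.9 99.1]
red (216, 169, 19, 14) [35.4 43.5] [12.5 11.8 55.5]
orange (320, 235, 47, 12) [-27.9 -55.8] [41.4 10.6 99.2]
orange (231, 234, 12, 12) [-27.1  39.4] [10.   9.5 85.7]
at [ 0.604  -0.0161  0.1374] jaw -81.0 F [-0.2  0.2 -0.1] gap 0.0422 t 32.0 j7 -1.46 down [ 0.008  0.009 -1.   ]
GO cm [-3.55 23.75 10.78] turn 0.37
green (400, 214, 36, 34) 0.048 [ -23. -123.] [  4. -95.]
green (400, 214, 36, 34) 0.03 [ -31. -133.] [  -1. -102.]
gray (386, 190, 47, 33) 0.048 [  -2. -119.] [ 24. -81.]
gray (386, 190, 47, 33) 0.03 [  -8. -128.] [ 20. -87.]
gray (386, 151, 18, 26) 0.048 [ 35. -92.] [ 54. -79.]
gray (386, 151, 18, 26) 0.03 [ 32. -98.] [ 52. -84.]
at [ 0.6039 -0.0161  0.1371] jaw -81.0 F [ 0.2  1.2 -0.1] gap 0.042 t 32.0 j7 -1.46 down [ 0.007  0.009 -1.   ]
GO cm [-3.73 27.15 25.91] turn 0.028
```

Packs sit in bays 1 and 2, with labels at dock (0.6, 2.1) and (0.8, 57.7) mm. On to pack C.

>>> jog_arm --pt "-2 4 3 0.03 5" --pt "-3.5 7 6 0.03 6" --pt "-3.5 10 9 0.03 6" --pt "-3.5 13 12 0.03 6" --pt "-3.5 16 15 0.03 6" --pt "-3.5 19 18 0.03 6" --pt "-3.5 22 21 0.03 6" --pt "-3.5 25 24 0.03 6" --pt "-3.5 27.5 26 0.03 6" --pt "-3.5 28 26 0.03 6" --pt "-3.5 28 26 0.03 6" --pt "-3.5 28 26 0.03 6" --pt "-3.5 28 26 0.03 6"

```text
t: 33.13
position: [0.3909, -0.3324, 0.1668]
eef_rot: [0.708, 0.049, -0.703, 0.041]
wrist_force: [-0.3, 0.1, 1.5]
finger_gap: 0.0596
```

```bash
python3 wb.py w16|grep -v blue; python3 -c "
from h import *
go([.433,-.333,.028],97.4)"
```

```text
label (524, 135) [ 0.4619 -0.5542] [247.5 101.3   1. ] pink 0.0
label (350, 59) [ 0.5218 -0.3736] [52.7 26.7 78.6] pink 0.09
label (286, 159) [ 0.4335 -0.3315] [34.2 18.4  7.5] pink 0.0
label (220, 234) [ 0.353  -0.2784] [34.1 20.5 94. ] pink 0.35
now [ 0.3912 -0.332   0.167 ]
pix [[1, 170, 254], [107, 173, 240]]
at [ 0.3912 -0.332   0.167 ] jaw -82.6 F [ 0.2 -0.3 -1.3] gap 0.0604 t 33.2 j7 -0.85 down [ 0.006  0.011 -1.   ]
GO cm [13.92  0.77 -4.03] turn -0.0
```

>>> jog_arm --pt "3 0.3 -2 0 6" --pt "7 0.6 -4.1 0 6" --pt "11 0.6 -4.1 0 6" --pt "13.3 0.6 -4.1 0 6" --pt "13.9 0.6 -4.1 0 6" --pt "13.9 0.6 -4.1 0 6" --pt "13.9 0.6 -4.1 0 6" --pt "13.9 0.6 -4.1 0 0" --pt "13.9 0.6 -4.1 0 0" --pt "13.9 0.6 -4.1 0 0" --pt "13.9 0.6 -4.1 0 0" --pt "13.9 0.6 -4.1 0 0" --pt "13.9 0.6 -4.1 0 0" --pt "13.9 0.6 -4.1 0 0" --pt "10 0.6 -4.1 0 0" --pt "6 0.6 -4.1 0 0" --pt "4 0.6 -4.1 0 0" --pt "4 0.6 -4.1 0 0" --pt "4 0.6 -4.1 0 0"

```text
t: 34.77
position: [0.4332, -0.3327, 0.1283]
eef_rot: [0.709, 0.048, -0.702, 0.042]
wrist_force: [-1.0, 0.4, -1.0]
finger_gap: 0.0277
```

```bash
python3 dk.py -13 -55 120
```

```text
at [ 0.4332 -0.3327  0.1283] jaw -82.6 F [-1.   0.4 -1. ] gap 0.0277 t 34.8 j7 -0.89 down [ 0.009  0.009 -1.   ]
GO cm [  1.21 -23.63 -19.94] turn -0.029
```

>>> jog_arm --pt "0 -3 -2.5 -0.03 0" --pt "0 -6 -5 -0.03 0" --pt "0 -9 -7.5 -0.03 0" --pt "0 -12 -10 -0.03 0" --pt "0 -15 -12.5 -0.03 0" --pt "0 -18 -15 -0.03 0" --pt "0 -21 -17.5 -0.03 0" --pt "0 -23.6 -19.9 -0.03 0" --pt "1 -23.6 -19.9 -0.03 0" --pt "1 -23.6 -19.9 -0.03 0" --pt "1 -23.6 -19.9 -0.03 0" --pt "1 -23.6 -19.9 -0.03 0"

```text
t: 35.77
position: [0.5991, -0.0745, 0.1212]
eef_rot: [0.707, 0.058, -0.703, 0.053]
wrist_force: [0.7, -0.0, -0.6]
finger_gap: 0.0276
```

```bash
python3 hand.py w17; python3 dk.py -13 -55 52.5
```

```text
label (218, 315, 122, 67) tool y -33.9 32.5 tool z 24.5 68.2
label (261, 244, 36, 60) tool y -10.0 7.8 tool z -16.7 17.0
label (211, 244, 40, 67) tool y -35.9 -15.3 tool z -16.6 21.4
at [ 0.5993 -0.0747  0.1216] jaw -81.0 F [-0.  -1.  -0.9] gap 0.0277 t 35.8 j7 -1.34 down [ 0.007  0.009 -1.   ]
GO cm [ 6.91 -0.13 -0.12] turn -0.001
```

View pics/w17.png

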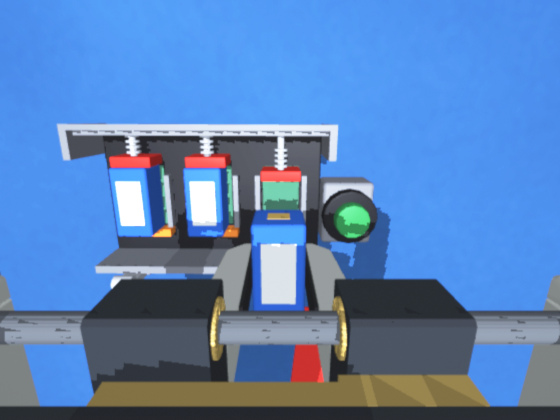

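Pack C is held straight over bay 0 (contact at (281,174)). Bays 1 and 2 are loaded. The pod edge at column 321 is close to the right finger, so I'll descend and watch the force.

>>> jog_arm --pt "3 -0.1 -0.1 0 0" --pt "5 -0.1 -0.1 0 0" --pt "6 -0.1 -0.1 0 0" --pt "6.5 -0.1 -0.1 0 0" --pt "6.9 -0.1 -0.1 0 0" --pt "6.9 -0.1 -0.1 0 0" --pt "6.9 -0.1 -0.1 0 0"

```text
t: 36.4
position: [0.601, -0.0732, 0.0533]
eef_rot: [0.708, 0.058, -0.702, 0.052]
wrist_force: [-0.3, -0.2, -0.7]
finger_gap: 0.028
```

```bash
python3 dk.py 3.5 -55 52.5
```

```text
at [ 0.601  -0.0732  0.0533] jaw -81.1 F [-0.3 -0.2 -0.7] gap 0.028 t 36.4 j7 -1.34 down [ 0.008  0.008 -1.   ]
GO cm [ 0.1  -0.06 -1.63] turn -0.001
```

No contact. Pressing the contact back and lowering.

>>> jog_arm --pt "0 -0.05 -0.6 0 0" --pt "0 -0.05 -1.2 0 0" --pt "0 -0.05 -1.65 0 0" --pt "0 -0.05 -1.65 0 0" --pt "0 -0.05 -1.65 0 0" --pt "0.4 -0.05 -1.65 0 0" --pt "0.8 -0.05 -1.65 0 0" --pt "1.2 -0.05 -1.65 0 0" --pt "1.5 -0.05 -1.65 0 0" --pt "1.5 -0.05 -1.65 0 0" --pt "1.5 -0.05 -1.65 0 0"

```text
t: 37.32
position: [0.6165, -0.0699, 0.0387]
eef_rot: [0.707, 0.058, -0.703, 0.052]
wrist_force: [-5.6, -1.6, 4.4]
finger_gap: 0.0277
```

```bash
python3 dk.py 3.5 -55 38.5
```

```text
at [ 0.6165 -0.0699  0.0387] jaw -81.1 F [-5.6 -1.6  4.4] gap 0.0277 t 37.3 j7 -1.34 down [ 0.006  0.009 -1.   ]
GO cm [ 0.03  0.02 -0.05] turn -0.001
```

>>> jog_arm --pt "0 0 0 0 0" --pt "0 0 0.2 0 0" --pt "0 0 0.2 0 3.1" --pt "0 0 0.2 0 3.1" --pt "0 0 0.2 0 3.1" --pt "0 0 0.2 0 3.1"

```text
t: 37.82
position: [0.6154, -0.07, 0.039]
eef_rot: [0.708, 0.058, -0.702, 0.052]
wrist_force: [-0.1, 0.1, -0.4]
finger_gap: 0.031
```

>>> jog_arm --pt "-0.5 0 0 0 3.1" --pt "-1.5 0 0 0 3.1" --pt "-3 0 0 0 3.1" --pt "-6 0 0 0 3.1" --pt "-10 0 0 0 3.1" --pt "-10 0 0 0 3.1" --pt "-10 0 0 0 3.1"

```text
t: 38.4
position: [0.6162, -0.0711, 0.1422]
eef_rot: [0.71, 0.058, -0.7, 0.053]
wrist_force: [-1.0, -0.1, -1.4]
finger_gap: 0.0311
```

```bash
python3 dockchk.py w18; python3 dk.py -10 -109 100
```

```text
label (132, 198, 26, 40) [ 0.8 57.9] [34.2 18.8  8.9]
label (199, 198, 24, 40) [0.9 2.4] [34.1 18.9  9.1]
label (267, 199, 23, 39) [  0.6 -53.8] [33.4 18.1  8.4]
label (174, 191, 9, 48) [ 3.3 29.5] [41.   4.6  8.1]
label (299, 191, 7, 48) [  3.5 -73.3] [40.9  4.9  7.3]
label (237, 191, 6, 48) [  3.4 -21.7] [40.9  4.2  7.2]
label (257, 191, 5, 48) [  3.4 -37.9] [40.9  2.8  9.3]
red (127, 173, 31, 13) [33.2 58.2] [24.8 10.  99.1]
red (150, 172, 23, 14) [35.  41.1] [ 16.5  11.5 127.8]
red (217, 172, 18, 14) [ 33.6 -10.9] [13.9 10.7 96.9]
orange (295, 237, 8, 12) [-28.1 -72.5] [10.8  6.4  9.8]
at [ 0.6151 -0.0709  0.1405] jaw -81.0 F [ 0.9 -0.5  0.2] gap 0.0313 t 38.5 j7 -1.34 down [ 0.01   0.009 -1.   ]
GO cm [-3.2  18.17 11.02] turn 0.369
at [ 0.6151 -0.0709  0.1405] jaw -81.0 F [ 0.9 -0.5  0.2] gap 0.0313 t 38.5 j7 -1.34 down [ 0.01   0.009 -1.   ]
GO cm [4.   5.38 1.19] turn -0.001
```

All three labels sit at the same dock x and height (0.8, 57.9), (0.9, 2.4) and (0.6, -53.8) mm, so every pack is loaded. I'll press the button with one fingertip, so nothing touches the ring around it.

```bash
python3 dk.py -10 -137.7 80
```

```text
at [ 0.6151 -0.0709  0.1405] jaw -81.0 F [ 0.9 -0.5  0.2] gap 0.0313 t 38.5 j7 -1.34 down [ 0.01   0.009 -1.   ]
GO cm [5.98 8.26 1.21] turn -0.001
```

>>> jog_arm --pt "0 4 0.6 0 4" --pt "0 8.3 1.2 0 4" --pt "3 8.3 1.2 0 4" --pt "5 8.3 1.2 0 4" --pt "6 8.3 1.2 0 4" --pt "6 8.3 1.2 0 4" --pt "6 8.3 1.2 0 4" --pt "6 8.3 1.2 0 4"

```text
t: 39.12
position: [0.6173, -0.1536, 0.0803]
eef_rot: [0.709, 0.058, -0.701, 0.053]
wrist_force: [0.3, -0.3, 0.1]
finger_gap: 0.0402
```

```bash
python3 dk.py -10 -137.7 59
```

```text
at [ 0.6173 -0.1536  0.0803] jaw -81.0 F [ 0.3 -0.3  0.1] gap 0.0402 t 39.1 j7 -1.22 down [ 0.011  0.009 -1.   ]
GO cm [2.13 0.03 0.09] turn 0.0
```

>>> jog_arm --pt "0.8 0 0 0 4" --pt "1.3 0 0 0 4" --pt "1.6 0 0 0 4" --pt "1.9 0 0 0 4" --pt "2.1 0 0 0 4" --pt "2.2 0 0 0 4" --pt "2.2 0 0 0 4" --pt "2.2 0 0 0 4"

```text
t: 39.78
position: [0.6185, -0.1532, 0.0624]
eef_rot: [0.71, 0.058, -0.7, 0.053]
wrist_force: [-8.5, 2.2, 41.2]
finger_gap: 0.0402
```

The force is high at tip height 45 mm. I'll raise and step down to find where contact begins.

>>> jog_arm --pt "-0.8 0 0 0 4" --pt "-1.5 0 0 0 4" --pt "-1.5 0 0 0 4" --pt "-1.5 0 0 0 4"

```text
t: 40.12
position: [0.6183, -0.1533, 0.0774]
eef_rot: [0.71, 0.058, -0.7, 0.053]
wrist_force: [0.1, 0.2, -0.6]
finger_gap: 0.04
```

```bash
python3 - <<'E'
from h import *
c=cam("wrist","w19"); H=hsv(c); h,s,v=[H[:,:,i].astype(int) for i in range(3)]
yy,xx=np.mgrid[:420,:560]; a=np.radians(9); R=np.array([[np.cos(a),np.sin(a)],[-np.sin(a),np.cos(a)]])
for b in blobs((h>50)&(h<75)&(s>100)&(yy<300)&(xx>100),60)[:3]: print(cv2.boundingRect(b),(R@(rect(c,b,.048)[0]-[.605,-.0163])*1000).round(1),rect(c,b,.048)[1:])
c=cam("top"); H=hsv(c); h,s,v=[H[:,:,i].astype(int) for i in range(3)]
for b in blobs((h>50)&(h<80)&(s>80)&(abs(xx-305)<30)&(abs(yy-195)<20),10)[:3]: print("top",cv2.boundingRect(b),(R@(rect(c,b,.048)[0]-[.605,-.0163])*1000).round(1),rect(c,b,.048)[1:])
go([.6173,-.1536,.063])
E
```

```text
(213, 230, 44, 41) [  -6.4 -111.4] (np.float32(26.30749), np.float32(21.498705), np.float32(64.850845))
at [ 0.6179 -0.1532  0.0766] jaw -81.0 F [-0.1  0.3 -0.1] gap 0.0399 t 40.2 j7 -1.22 down [ 0.013  0.009 -1.   ]
GO cm [1.36 0.04 0.08] turn 0
```

No more pictures are available, so I'll probe the contact by force in small steps.

>>> jog_arm --pt "0.65 0 0 0 4" --pt "0.65 0 0 0 4" --pt "0.65 0 0 0 4" --pt "0.65 0 0 0 4"

```text
t: 40.55
position: [0.6176, -0.1531, 0.0695]
eef_rot: [0.709, 0.059, -0.7, 0.053]
wrist_force: [-0.1, 0.4, -0.3]
finger_gap: 0.04
```

>>> jog_arm --pt "0.2 0 0 0 4" --pt "0.2 0 0 0 4" --pt "0.2 0 0 0 4" --pt "0.2 0 0 0 4"

```text
t: 40.88
position: [0.6177, -0.1531, 0.0676]
eef_rot: [0.709, 0.059, -0.7, 0.053]
wrist_force: [0.7, -0.1, 1.8]
finger_gap: 0.0398
```

>>> jog_arm --pt "0.2 0 0 0 4" --pt "0.2 0 0 0 4" --pt "0.2 0 0 0 4" --pt "0.2 0 0 0 4"

```text
t: 41.22
position: [0.6177, -0.1531, 0.0657]
eef_rot: [0.709, 0.059, -0.7, 0.053]
wrist_force: [-0.4, 0.2, 2.8]
finger_gap: 0.0402
```

>>> jog_arm --pt "0.15 0 0 0 4" --pt "0.15 0 0 0 4" --pt "0.15 0 0 0 4" --pt "0.15 0 0 0 4"

```text
t: 41.55
position: [0.6177, -0.1531, 0.0642]
eef_rot: [0.709, 0.059, -0.7, 0.053]
wrist_force: [-0.8, -0.3, 4.2]
finger_gap: 0.04
```

Contact starts at a TCP height of about 68.5 mm and the force ramps like the spring. The hard stop at 62.4 mm is therefore the full 6 mm of travel. One more gentle, full press, then let go.

>>> jog_arm --pt "0.15 0 0 0 4" --pt "0.2 0 0 0 4" --pt "0.2 0 0 0 4" --pt "0.23 0 0 0 4" --pt "0.23 0 0 0 4"

```text
t: 41.97
position: [0.6178, -0.1531, 0.063]
eef_rot: [0.709, 0.058, -0.7, 0.053]
wrist_force: [-3.4, 0.8, 16.0]
finger_gap: 0.04
```

>>> jog_arm --pt "-1 0 0 0 4" --pt "-4 0 0 0 4" --pt "-8 0 0 0 4" --pt "-12 0 0 0 4" --pt "-14 4 6 0 4" --pt "-14 8 10 0 4" --pt "-14 12 14 0 4" --pt "-14 16 18 0 4" --pt "-14 20 20 0 4" --pt "-14 24 20 0 4" --pt "-14 28 20 0 4" --pt "-14 28 20 0 4" --pt "-14 28 20 0 4" --pt "-14 28 20 0 4"

```text
t: 43.13
position: [0.4595, -0.4689, 0.1979]
eef_rot: [0.709, 0.055, -0.701, 0.051]
wrist_force: [-0.3, -0.1, 0.2]
finger_gap: 0.04
```

```bash
python3 - <<'E'
from h import *
a=np.radians(9); R=np.array([[np.cos(a),np.sin(a)],[-np.sin(a),np.cos(a)]])
c=cam("top","t9"); H=hsv(c); h,s,v=[H[:,:,i].astype(int) for i in range(3)]
yy,xx=np.mgrid[:420,:560]; on=(xx>55)&(xx<470)&(yy>100)&(yy<345)
def show(n,m,z,amin=12,k=8):
  for b in blobs(m&on,amin)[:k]:
    r=rect(c,b,z); print(n,cv2.boundingRect(b),r[0].round(3),np.round(r[1:],1),"dock",(R@(r[0]-[.605,-.0163])*1000).round(0))
show("white",(s<60)&(v>170),.03,15,14)
show("red",((h<8)|(h>174))&(s>150),.03); show("orange",(h>5)&(h<20)&(s>150),.033)
show("green",(h>50)&(h<80)&(s>100),.048); show("yellow",(h>20)&(h<35)&(s>110),.008)
go([.6,-.3,.2])
E
```

```text
white (74, 227, 72, 51) [0.48  0.369] [171.2 109.2  95. ] dock [-63. 400.]
white (135, 143, 25, 24) [0.729 0.288] [62.1 61.6 44.4] dock [170. 281.]
white (203, 124, 23, 21) [0.782 0.114] [57.7 55.5 88.9] dock [195. 101.]
white (169, 212, 10, 19) [0.554 0.214] [45.6 19.4 10. ] dock [-14. 236.]
white (369, 294, 16, 10) [ 0.353 -0.28 ] [36.8 20.5 96.5] dock [-290. -221.]
white (402, 224, 15, 11) [ 0.521 -0.374] [36.1 21.4 79.1] dock [-139. -340.]
white (400, 189, 15, 10) [ 0.612 -0.377] [36.2 21.9 81.5] dock [ -49. -357.]
white (261, 192, 9, 14) [ 0.607 -0.015] [34.6 18.3  8.3] dock [2. 0.]
white (239, 196, 9, 13) [0.599 0.04 ] [33.2 18.2  8.7] dock [ 2. 56.]
white (283, 188, 9, 14) [ 0.616 -0.071] [34.2 18.   9.4] dock [  2. -56.]
red (304, 237, 37, 37) [ 0.461 -0.153] [83.8 83.7 93.4] dock [-164. -113.]
red (376, 119, 9, 10) [ 0.803 -0.323] [ 25.8  21.1 175.8] dock [ 148. -334.]
red (258, 184, 12, 4) [ 0.64  -0.013] [28.4  6.4 95.4] dock [35. -2.]
orange (317, 244, 14, 23) [ 0.461 -0.157] [55.3 29.6  3.8] dock [-165. -117.]
orange (283, 206, 15, 5) [ 0.58  -0.078] [35.6  6.5 97.1] dock [-34. -57.]
orange (261, 210, 15, 4) [ 0.571 -0.023] [35.8  6.3 98.5] dock [-34.  -1.]
orange (239, 214, 15, 4) [0.563 0.032] [ 35.7   6.  100.3] dock [-34.  55.]
green (172, 231, 12, 35) [0.484 0.197] [85.2 16.8 10.2] dock [-86. 230.]
green (305, 189, 11, 11) [ 0.611 -0.128] [ 25.7  24.9 177.8] dock [ -11. -111.]
yellow (98, 274, 25, 8) [0.419 0.372] [59.4 15.  95.1] dock [-123.  413.]
at [ 0.4607 -0.4653  0.1977] jaw -81.3 F [ 0.7  0.5 -0.4] gap 0.0401 t 43.2 j7 -0.68 down [ 0.012  0.008 -1.   ]
GO cm [  0.06 -14.22 -16.28] turn 0
```

```bash
python3 -c "
from rig import *
print(job_done())"
```

```text
the job is handed in; nothing more can be done
None
```

The job is done and handed in at about 43 s of the 210 s allowed. There was one mishap: my first button press peaked at about 41 N.

**What I did**
- Levered the cover's lip up with the pry tool until the cover popped, then laid the tool back on the grey mat and the cover flat beside it.
- Stood the spent orange pack on the red mat.
- Loaded the three blue packs into bays 2, 1 and 0.
- Pressed the green button fully down and let it go.

**Last checks**
- **Packs:** the final top image puts the three pack labels at dock (2, 56), (2, 0) and (2, -56) mm, which matches the bay centres. The wrist view had shown them 2 mm off in y, still inside the guide ribs.
- **Spent pack:** it stands about 2 mm from the red mat's centre.
- **Cover, tool and bystanders:** the cover measures 171 x 109 mm, so it lies flat, and the tool is on the mat. The bottle, spool and cup are where they started, judged by their pixel positions.

**What disagreed**
- **Button press:** I expected the button's top at 48 mm, but contact came at about 51 mm. The first press ran into the end stop with the fingertip and reached about 41 N. The 40 N limit is worded for the arm and the gripper's body, so I can't say whether this counts. I then probed the travel in steps and pressed again gently at 16 N.
- **Unseen end state:** the 16-picture limit was used up before the end, so the last checks are numbers from the image masks rather than pictures I viewed. The button's release was not measured directly.

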